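# Lay out the stirring station and its sample tray

### The arm

A 6-joint arm with a two-finger parallel gripper is mounted at the origin on the work surface. World frame = base frame: x ahead of the robot, y to its left, z up, the work surface at z = 0. Lengths are in mm, angles in rad, forces in N, time in s.
With the tool pointing down it reaches from about 250 to 800 mm from the base axis. Payload 8.5 kg.
Tool frame: the origin (TCP) lies midway between the tips of the shut fingers; the grasp point (between the pads) lies 19 mm behind it; y points along the fingers, x is the direction in which the jaws open and shut, and the axes are right-handed (so a half turn about y gives the same grasp; the last joint's range is limited). The gripper opens to 85 mm and grips with 20 to 120 N. Pads are 22 mm wide; open, the fingers measure 114 mm over their backs; the gripper's body (76 mm by 85 mm) begins 54 mm behind the grasp point. The pads swing forward as they close: fully open they stand 13 mm farther back than shut.
Start: joints at [1.277, 0.238, -0.013, 1.319, 0, 1.571], TCP at [152.021, 502.462, 231.276] pointing down, gripper open.
Joint ranges: [-2.66, 2.66], [-1.03, 1.9], [-1.14, 1.46], [-1.82, 2.27], [-1.45, 1.34], [-3.14, 3.14]. Speed limits (rad/s): [2.22, 2.22, 2.79, 3.14, 3.14, 3.14].

### API

Orientations are given as a unit quaternion [w, x, y, z].
In Python, from workcell import env gives the robot as it stands.
- The arm moves only by the tool move_arm, never from a script. Its argument "targets" is a list of rows, each a list of 3 entries, a list of its own where there are three numbers: the finger opening in mm, from 0 to 85.4, then the shift along the tool's x, y, z in mm, then the turn about the tool's y in degrees. In form: [[fingers, [tx, ty, tz], yaw], ...]. A call has exactly 8 rows; each row shifts and turns the commanded pose from where the row before left it, along the tool's axes as they then stand; what a row does not reach is not made up. A row lasts 1/10 s, in which the tool goes at most 50 mm and 8.59 degrees, less where a joint would pass 70% of its speed; a pose out of reach is approached as far as the arm can. A call with a gripper value outside its range is refused whole. The fingers move at their own pace and stop on an object; "force" is the grip in N (left out, the last holds). Time passes only in rows, so rows that do not move let the fingers close, or fill a call up. It gives the time, the measured TCP pose, the force and the opening at its end, in the units of the state.
- env.get_state(): the state, without advancing time (a new reading comes with each control period).
- env.camera(name): name is "side" or "top" or "wrist"; returns a dict with "image" (480x640x3 uint8, red, green, blue), "fx", "fy", "cx", "cy" (pixels), "T" (4x4, takes a point from camera to world coordinates); the wrist camera has in their place "tool_from_camera" (4x4, takes a point from camera to tool coordinates, whose origin is the TCP and whose axes are the tool frame's). Camera axes: x right, y down, z forward; pixel columns grow to the right and rows downward; lengths in mm; the calibration is good to about 2 mm. A picture is of the moment at which its call begins: read the wrist's pose just before it. There is no depth.
- env.hand_in(): hands the job in, once; it reports no verdict.
The state is a dict: "time_s": time; "joint_pos": joint angles; "dq": joint speeds; "tau": joint torques, N m; "position": TCP position; "tcp_rot": TCP orientation; "ft_force": force on the tool from outside, world axes, zero at the start; "torque": the same for the moment, N m; "grip_width": finger opening in mm.
Only numpy, scipy, OpenCV 4.12 (cv2) and the standard library are available. Lean on these libraries where they do the work, as an engineer would, in place of code of your own. Each camera call takes 0.05 s, during which the arm holds its last target.

### The job

Get the bench ready for a run: lower the aluminium adapter plate onto the stirrer so that both its locating pins engage and it lies flat, then stand the tall beaker in the middle of that plate. On the ring marks of the white tray stand the narrow bottle on the left mark (left and right as seen from the robot), the lidded jar on the right mark and the low open dish on the mark between them, each upright and centred on its mark, in whatever order suits. Set everything down rather than dropping it, and leave the measuring cylinder and the wash bottle standing where they are.

Things in the scene. Friction and masses are not known exactly. Their poses are not given: they have to be found in the camera images.
- stirrer: Fixed cream stirrer, 120 x 120 mm, flat white top at 55 mm, black knob on its front (-x). Origin: centre of underside; y to its left seen from the robot (yaw within 0.3 rad). Two steel pins rise 12 mm from the top, upper 5 mm tapered: round, 8.5 mm diameter, at x 0, y +40 mm; diamond, 8.5 mm along x, 5 mm along y, at x 0, y -40 mm.
- tray: Fixed flat white tray, 100 mm (x) by 270 mm (y), 5 mm thick, no rim. Origin: centre of underside; y towards its left end seen from the robot (yaw within 0.15 rad). Three grey ring marks, 74 mm outer diameter, on its top at x 0 and y +90 mm (left), 0 (middle), -90 mm (right).
- plate: Loose aluminium plate, 62 mm (x) by 110 mm (y), 16 mm thick, 0.28 kg, flat on the bench. Origin: centre of underside. Two through holes, 12 mm diameter, at x 0, y +40 and -40 mm; it fits the pins either way round. Seated, its origin is 55 mm above the stirrer's origin and its y lies along the stirrer's y.
- beaker: Loose tall open glass beaker, straight-sided, 52 mm outer diameter, 85 mm high, wall 3 mm, about 90 g, standing on the bench. Origin: centre of its underside, z up.
- bottle: Loose narrow white bottle, 44 mm diameter up to 70 mm, then a narrowing neck and a white cap of 29 mm diameter; 105 mm high in all, about 140 g, standing. Origin: centre of its underside, z up.
- dish: Loose low open white porcelain dish, straight-sided, 62 mm outer diameter, 32 mm high, wall 4 mm, about 100 g. Origin: centre of its underside, z up.
- jar: Loose squat amber jar with paper label and flat black lid, 60 mm diameter up to 50 mm, lid 58 mm, 68 mm high in all, about 160 g. Origin: centre of its underside, z up.
- cylinder: Bystander: loose measuring cylinder with blue lines, 28 mm diameter on a foot of 50 mm, 160 mm high, standing. Origin: centre of its underside. Leave it standing where it is.
- washbottle: Bystander: loose white wash bottle with red cap and spout, 64 mm diameter, 195 mm high, standing. Origin: centre of its underside. Leave it standing where it is.
There are look-alikes about, which are no part of the job. There is more than one size of the jar; the job needs the largest. What is shaped like the dish but pink or turquoise is not meant.

How it is judged (in metres and radians):
On the way, in this order (a step that is already met when the one before it is completed fails the run):
1. the adapter plate lies flat on the stirrer with both pins in its holes (horizontal distance between plate and stirrer below 0.005 m and z of plate in the frame of stirrer between 0.05 and 0.0585 m and angle between the y axis of plate and the y axis of stirrer, either way round below 0.08 rad and angle between plate's own z axis and vertical below 0.05 rad), for 0.2 s.
2. the beaker stands in the middle of the seated plate (all of step 1 and horizontal distance between beaker and plate below 0.012 m and z of beaker in the frame of plate between 0.012 and 0.02 m and angle between beaker's own z axis and vertical below 0.1 rad), for 0.2 s.
At the end, for the whole second after the job is handed in: Plate flat over both pins (5 mm, 0.08 rad, underside within 3.5 mm of the top); beaker upright on it, within 12 mm of its centre; bottle, dish, jar upright on the left, middle, right marks within 13 mm in x and in y; all released and at rest (all of step 2 and x of bottle in the frame of tray between -0.013 and 0.013 m and y of bottle in the frame of tray between 0.077 and 0.103 m and z of bottle in the frame of tray between 0 and 0.009 m and angle between each of bottle, dish, jar's own z axis and vertical below 0.1 rad and x of dish in the frame of tray between -0.013 and 0.013 m and y of dish in the frame of tray between -0.013 and 0.013 m and z of dish in the frame of tray between 0 and 0.009 m and x of jar in the frame of tray between -0.013 and 0.013 m and y of jar in the frame of tray between -0.103 and -0.077 m and z of jar in the frame of tray between 0 and 0.009 m and linear speed of each of plate, beaker, bottle, dish, jar below 0.02 m/s and contact force between the fingers and plate below 0.1 N and contact force between the fingers and beaker below 0.1 N and contact force between the fingers and bottle below 0.1 N and contact force between the fingers and dish below 0.1 N and contact force between the fingers and jar below 0.1 N); the robot touches nothing.
It fails at once if the measuring cylinder was knocked over or moved more than 30 mm (distance of cylinder from where it was at the start of the episode above 0.03 m or angle between cylinder's own z axis and vertical above 0.4 rad).
It fails at once if the wash bottle was knocked over or moved more than 30 mm (distance of washbottle from where it was at the start of the episode above 0.03 m or angle between washbottle's own z axis and vertical above 0.4 rad).
It fails at once if one of the five things was dropped ((linear speed of plate above 0.8 m/s and contact force between the fingers and plate below 0.1 N) or (linear speed of beaker above 0.8 m/s and contact force between the fingers and beaker below 0.1 N) or (linear speed of bottle above 0.8 m/s and contact force between the fingers and bottle below 0.1 N) or (linear speed of dish above 0.8 m/s and contact force between the fingers and dish below 0.1 N) or (linear speed of jar above 0.8 m/s and contact force between the fingers and jar below 0.1 N)).
It also fails if it takes over 141 s, if anything falls off the work surface, if the arm or the gripper's body presses on something with over 40 N, if the wrist force passes 120 N, or if a joint passes its speed limit or range.

## Working session

There is one attempt and no reset: what is moved stays moved. The work goes in short steps, Python scripts to look and compute and a tool call to move; the robot and the scene stay as the last step left them, time stands still between calls to the robot, and variables do not carry over. Pictures are saved under pics/ and viewed, and the job is handed in when it is done.

Besides the shell and the picture viewer there is one more tool, called after "Request:" by a JSON object that holds its "method" and its "body". move_arm: Moves the arm, as the interface text tells. Its arguments: {"type":"object","properties":{"targets":{"type":"array"},"force":{"type":"number"}},"required":["targets"]}

```bash
ls; mkdir -p pics; python3 - <<'E'
from workcell import env
import cv2,numpy as np
s=env.get_state(); print(s)
for n in("top","side","wrist"):
    c=env.camera(n); cv2.imwrite(f"pics/{n}0.png",c["image"][:,:,::-1])
    print(n,{k:(np.round(v,4).tolist() if hasattr(v,'tolist') else v) for k,v in c.items() if k!="image"})
E
```

```text
pics
{'time_s': 0.0, 'joint_pos': array([ 1.27699500e+00,  2.38773707e-01, -1.42449666e-02,  1.31920926e+00,
       -2.82555535e-05,  1.57081690e+00]), 'dq': array([-0.00022239,  0.00081647,  0.00109987, -0.0007727 ,  0.00234831,
        0.00033585]), 'tau': array([-5.67617353e-04, -5.38776004e+01,  3.46434581e+01,  1.87823712e-02,
        6.15191038e-05,  1.69882907e-05]), 'position': array([151.92416508, 502.10353022, 230.68495744]), 'tcp_rot': array([-0.56749568,  0.56811506,  0.42102188, -0.42182284]), 'ft_force': array([0.2332695 , 0.09508393, 0.58984189]), 'torque': array([-0.01096741,  0.00448158,  0.03673897]), 'grip_width': 85.22886395052764}
top {'fx': 506.5520024575066, 'fy': 506.5520024575066, 'cx': 317.59624570230574, 'cy': 242.12969321528124, 'T': [[0.0044, -0.9863, 0.1648, 272.4375], [-1.0, -0.0054, -0.006, -53.5492], [0.0068, -0.1648, -0.9863, 1144.8544], [0.0, 0.0, 0.0, 1.0]]}
side {'fx': 461.01672907007867, 'fy': 461.01672907007867, 'cx': 322.4688692897457, 'cy': 238.06593213151712, 'T': [[0.9399, -0.2225, 0.2591, 218.4138], [-0.3414, -0.5872, 0.7339, -742.7281], [-0.0111, -0.7782, -0.6279, 654.6549], [0.0, 0.0, 0.0, 1.0]]}
wrist {'fx': 376.2821857310828, 'fy': 376.2821857310828, 'cx': 319.97736227480283, 'cy': 243.67454606098158, 'tool_from_camera': [[1.0, -0.0003, 0.0, 0.3475], [-0.0001, -0.2776, 0.9607, -141.7937], [-0.0003, -0.9607, -0.2776, 70.5037], [0.0, 0.0, 0.0, 1.0]]}
```

View pics/top0.png

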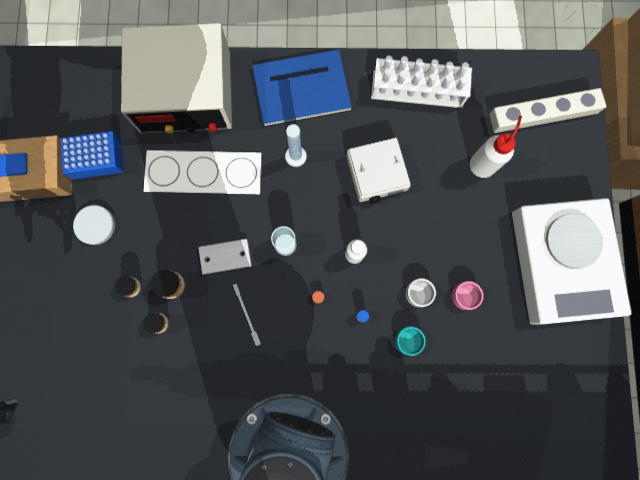

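View pics/side0.png

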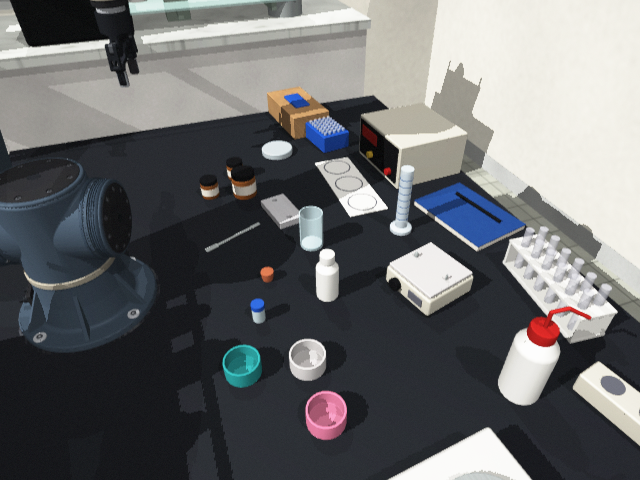

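View pics/wrist0.png

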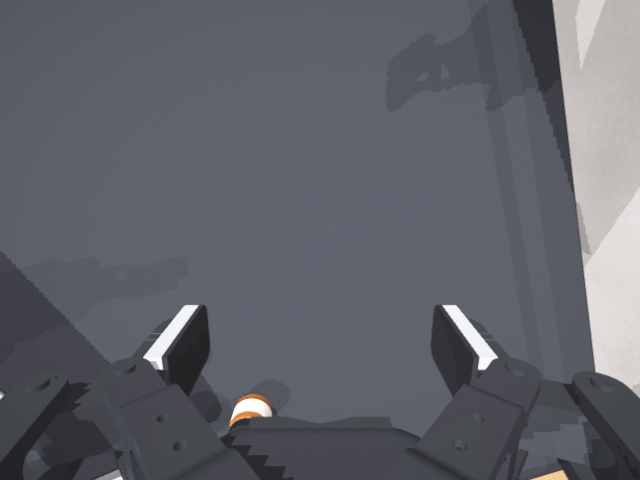

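```bash
python3 - <<'E'
import cv2
im=cv2.imread("pics/top0.png")
def crop(n,x,y,w,h,s):
    cv2.imwrite(f"pics/{n}.png",cv2.resize(im[y:y+h,x:x+w],None,fx=s,fy=s,interpolation=cv2.INTER_CUBIC))
crop("c_left",110,135,160,120,5)
crop("c_left2",100,225,160,120,5)
crop("c_mid",260,120,160,120,5)
crop("c_mid2",265,215,210,150,3.8)
E
```

```text
(no output)
```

View pics/c_left.png

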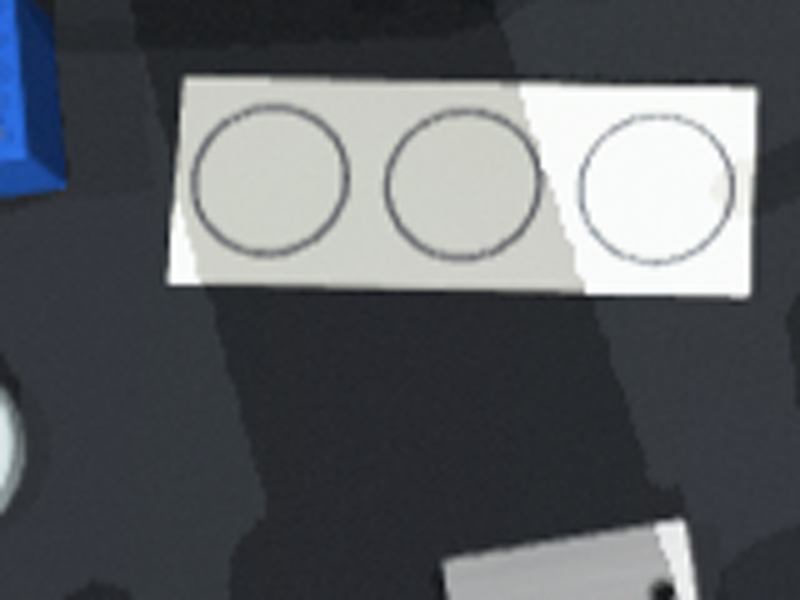

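View pics/c_left2.png

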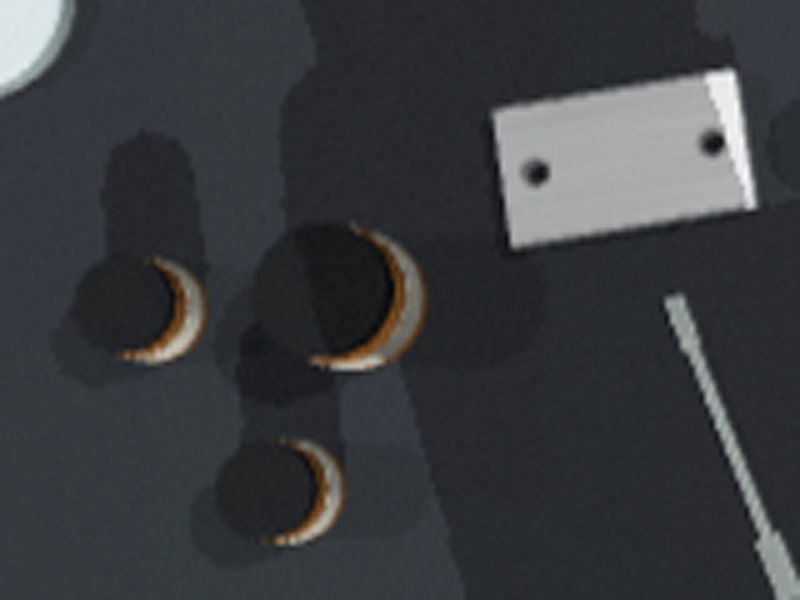

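View pics/c_mid.png

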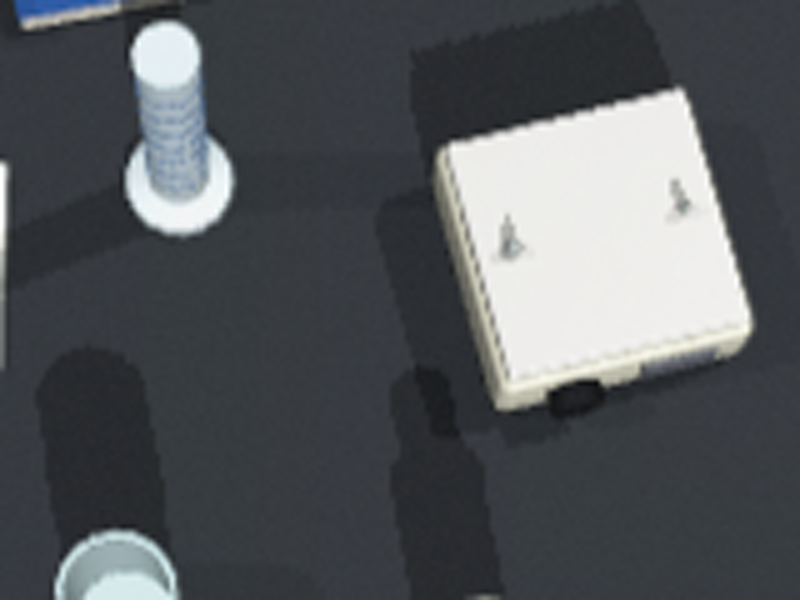

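View pics/c_mid2.png

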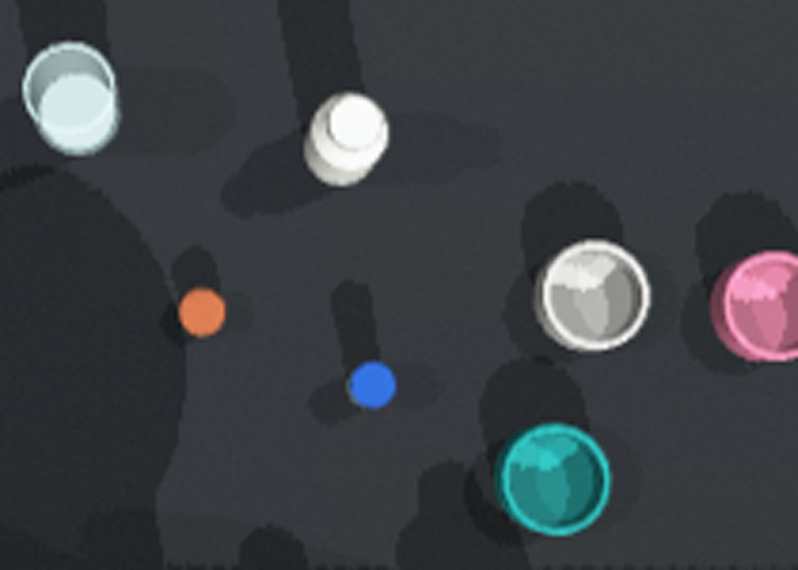

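```bash
cat > h.py <<'E'
import numpy as np, cv2
from workcell import env
from scipy.spatial.transform import Rotation as R
def ray(c,u,v):
    d=np.array([(u-c["cx"])/c["fx"],(v-c["cy"])/c["fy"],1.]); T=np.array(c["T"]); return T[:3,3],T[:3,:3]@d
def on(c,u,v,z):
    o,d=ray(c,u,v); return o+d*(z-o[2])/d[2]
def proj(c,p):
    T=np.array(c["T"]); q=T[:3,:3].T@(np.array(p,float)-T[:3,3]); return np.array([q[0]/q[2]*c["fx"]+c["cx"],q[1]/q[2]*c["fy"]+c["cy"]])
def rot(s=None):
    s=s or env.get_state(); q=s["tcp_rot"]; return R.from_quat([q[1],q[2],q[3],q[0]]).as_matrix()
def cal(name):
    import pickle; return pickle.load(open("cal.pkl","rb"))[name]
def save(img,n): cv2.imwrite(f"pics/{n}.png",img[:,:,::-1])
def wristcam():
    s=env.get_state(); c=env.camera("wrist"); T=np.eye(4); T[:3,:3]=rot(s); T[:3,3]=s["position"]; c["T"]=T@np.array(c["tool_from_camera"]); return s,c
E
python3 - <<'E'
from h import *
import pickle
d={}
for n in("top","side"):
    c=env.camera(n); c.pop("image"); d[n]=c
pickle.dump(d,open("cal.pkl","wb"))
c=d["top"]
def f(p,off,s,z):
    u=(p[0]+.5)/s-.5+off[0]; v=(p[1]+.5)/s-.5+off[1]; w=on(c,u,v,z); return w
L=(110,135);L2=(100,225);M=(260,120);M2=(265,215)
for n,p,o,s,z in [("ringL",(271,181),L,5,5),("ringM",(463,185),L,5,5),("ringR",(657,189),L,5,5),
 ("tc1",(184,75),L,5,5),("tc2",(757,88),L,5,5),("tc3",(749,297),L,5,5),("tc4",(167,285),L,5,5),
 ("hole1",(536,172),L2,5,16),("hole2",(712,143),L2,5,16),("pc1",(492,110),L2,5,16),("pc2",(735,68),L2,5,16),("pc3",(757,208),L2,5,16),("pc4",(512,249),L2,5,16),
 ("jar",(325,295),L2,5,68),("pin1b",(510,258),M,5,55),("pin2b",(683,214),M,5,55),("pin1t",(507,216),M,5,67),("pin2t",(677,180),M,5,67),
 ("sc1",(440,148),M,5,55),("sc2",(685,90),M,5,55),("sc3",(752,328),M,5,55),("sc4",(505,385),M,5,55),
 ("beakrim",(70,84),M2,3.8,85),("beakbase",(79,114),M2,3.8,0),("bottlecap",(355,121),M2,3.8,105),("dish",(594,295),M2,3.8,32),("cylinder",(180,182),M,5,5),("cyltop",(166,55),M,5,160)]:
    w=f(p,o,s,z); print(n,np.round(w,1))
s=env.get_state(); print(np.round(rot(s),3), proj(c,s["position"]))
E
```

```text
ringL [629.5 298.9   5. ]
ringM [628.1 209.4   5. ]
ringR [626.8 118.9   5. ]
tc1 [680.9 342.4   5. ]
tc2 [676.3  73.5   5. ]
tc3 [575.2  74.9   5. ]
tc4 [579.2 344.2   5. ]
hole1 [421.3 188.   16. ]
hole2 [434.9 109.5  16. ]
pc1 [449.3 209.   16. ]
pc2 [469.2 100.1  16. ]
pc3 [405.6  88.5  16. ]
pc4 [386.6 197.3  16. ]
jar [361.3 264.2  68. ]
pin1b [ 615.8 -157.8   55. ]
pin2b [ 636.8 -235.6   55. ]
pin1t [ 631.3 -155.5   67. ]
pin2t [ 648.5 -231.3   67. ]
sc1 [ 667.  -126.8   55. ]
sc2 [ 695.2 -237.8   55. ]
sc3 [ 584.1 -265.3   55. ]
sc4 [ 557.3 -155.    55. ]
beakrim [460.7  13.5  85. ]
beakbase [457.5  13.1  -0. ]
bottlecap [ 437.5 -144.   105. ]
dish [ 348.1 -287.5   32. ]
cylinder [667.6  -7.9   5. ]
cyltop [668.   -7.8 160. ]
[[ 0.29  -0.    -0.957]
 [ 0.957 -0.001  0.29 ]
 [-0.001 -1.    -0.   ]] [ -6.89937233 395.76402039]
```

Request:
{"method": "move_arm", "body": {"targets": [[85,[-26,0,-37],0],[85,[-26,0,-37],0],[85,[-26,0,-37],0],[85,[-26,0,-37],0],[85,[-26,0,-37],0],[85,[-26,0,-37],0],[85,[-26,0,-37],0],[85,[-26,0,-37],0]], "force": 40}}

```text
time_s: 1.05
position: [375.9, 216.0, 231.4]
tcp_rot: [-0.568, 0.568, 0.422, -0.421]
ft_force: [0.4, 1.5, 0.4]
grip_width: 85.0
```

Request:
{"method": "move_arm", "body": {"targets": [[85,[0,0,0],7.9],[85,[0,0,0],7.9],[85,[0,0,0],7.9],[85,[0,0,0],7.9],[85,[0,0,0],7.9],[85,[0,0,0],7.9],[85,[0,0,0],7.9],[85,[0,0,0],7.9]]}}

```text
time_s: 1.85
position: [375.0, 217.6, 231.3]
tcp_rot: [-0.705, 0.705, 0.059, -0.059]
ft_force: [0.1, -0.2, -0.3]
grip_width: 85.1
```

```bash
cat >> h.py <<'E'
def heading(s): 
    r=rot(s); return np.arctan2(r[1,0],r[0,0])
def go(tgt,psi=None):
    s=env.get_state(); r=rot(s); d=np.array(tgt,float)-s["position"]
    print("pos",np.round(s["position"],1),"psi",round(heading(s),4),"j6",round(s["joint_pos"][5],2),"grip",round(s["grip_width"],1),"ft",np.round(s["ft_force"],1))
    print("tool delta",np.round(r.T@d,1), "" if psi is None else f"yaw deg {np.degrees(heading(s)-psi):.2f}")
E
python3 - <<'E'
from h import *
go((428,149,231),.175)
s,c=wristcam(); save(c["image"],"w1")
for n,p in {"h1":(421.3,188,16),"h2":(434.9,109.5,16)}.items(): print(n,proj(c,p))
E
```

```text
pos [375.  217.6 231.3] psi 0.1683 j6 1.93 grip 85.1 ft [ 0.1 -0.2 -0.3]
tool delta [ 40.7   0.3 -76.5] yaw deg -0.39
h1 [360.78988499 248.17459617]
h2 [358.7827423  320.85098924]
```

View pics/w1.png

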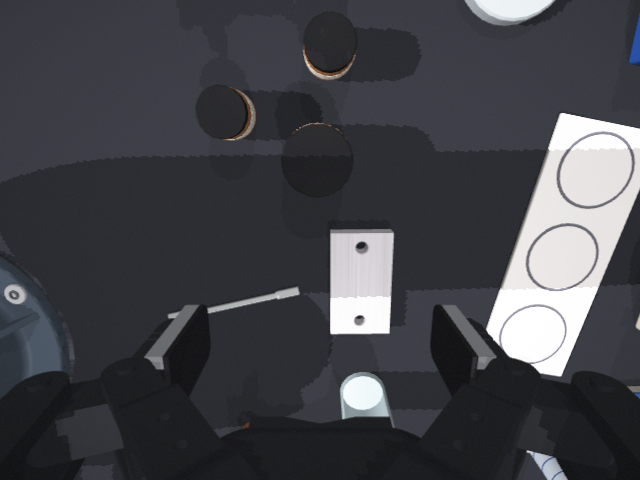

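Request:
{"method": "move_arm", "body": {"targets": [[85,[10,5,-19],-0.4],[85,[10,15,-19],0],[85,[10,25,-19],0],[85,[11,30,-19.5],0],[85,[0,35,0],0],[85,[0,35,0],0],[85,[0,35,0],0],[85,[0,15,0],0]]}}

```text
time_s: 2.7
position: [427.4, 148.9, 33.6]
tcp_rot: [-0.704, 0.704, 0.064, -0.066]
ft_force: [-0.7, -0.7, 0.7]
grip_width: 85.3
```

```bash
python3 - <<'E'
from h import *
go((428,149,-2),.175)
s,c=wristcam(); save(c["image"],"w2")
for n,p in {"h1":(421.3,188,16),"h2":(434.9,109.5,16)}.items(): print(n,proj(c,p))
E
```

```text
pos [427.4 148.9  33.6] psi 0.1837 j6 1.72 grip 85.3 ft [-0.7 -0.7  0.7]
tool delta [ 0.8 35.6 -0. ] yaw deg 0.50
h1 [322.78958557 210.5416368 ]
h2 [320.52247089 371.15255061]
```

View pics/w2.png

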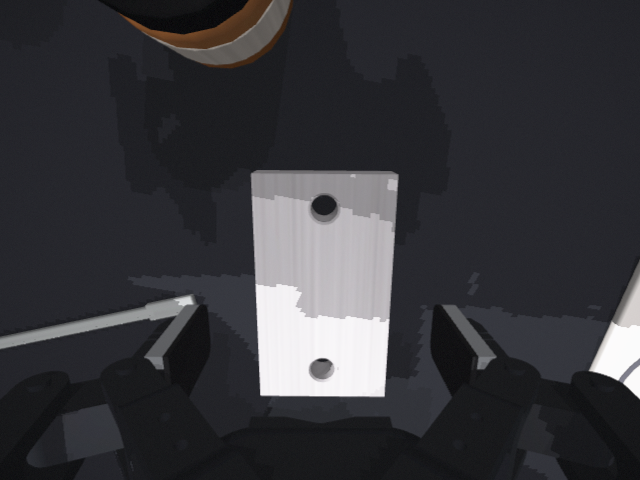

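```bash
python3 - <<'E'
from h import *
s,c=wristcam()
for p in [(195,297),(150,312),(190,306),(324,205),(321.5,369)]: print(p,on(c,*p,5 if p[0]<300 else 16))
T=np.array(c["T"]); 
r=rot(s)
def tool(u,v,z):
    w=on(c,u,v,z); return r.T@(w-s["position"])
print(tool(195,297,5),tool(324,205,16),tool(321.5,369,16))
t=cal("top"); print(on(t,236,285,5))
E
```

```text
(195, 297) [367.5872852  132.28086692   5.        ]
(150, 312) [346.37678871 120.10259967   5.        ]
(190, 306) [365.60181867 127.01098922   5.        ]
(324, 205) [420.77332088 190.48759233  16.        ]
(321.5, 369) [434.46308851 111.28534062  16.        ]
[-61.12654033  27.96196806  -5.40448318] [ 1.73299501 16.58977141 42.10477103] [  0.73424716  16.66716599 -38.26563973]
[364.19187889 122.48989629   5.        ]
```

Request:
{"method": "move_arm", "body": {"targets": [[74,[1,0,1],0.5],[74,[0,10,0],0],[74,[0,10,0],0],[74,[0,10,0],0],[74,[0,5.5,0],0],[74,[0,0,0],0],[50,[0,0,0],0],[50,[0,0,0],0]], "force": 60}}

```text
time_s: 3.6
position: [429.7, 150.8, 1.2]
tcp_rot: [-0.704, 0.705, 0.061, -0.061]
ft_force: [-2.4, -0.4, 5.0]
grip_width: 60.4
```

```bash
python3 - <<'E'
from h import *
go((428,149,-2),.175)
s,c=wristcam(); save(c["image"],"w3")
E
```

```text
pos [429.7 150.8   1.2] psi 0.1722 j6 1.74 grip 60.4 ft [-2.4 -0.4  5. ]
tool delta [-1.9  3.2 -1.4] yaw deg -0.16
```

View pics/w3.png

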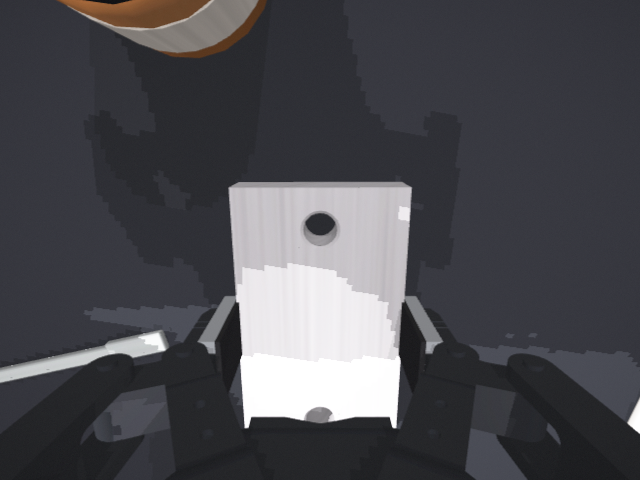

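Request:
{"method": "move_arm", "body": {"targets": [[50,[0,0,0],0],[50,[0,-10,0],0],[50,[0,-20,0],0],[50,[0,-35,0],0],[50,[0,-40,0],0],[50,[0,-45,0],0],[50,[0,-40,0],0],[50,[0,-10,0],0]]}}

```text
time_s: 4.45
position: [431.7, 151.5, 205.7]
tcp_rot: [0.705, -0.704, -0.063, 0.058]
ft_force: [0.9, 1.0, -3.3]
grip_width: 60.5
```

```bash
python3 - <<'E'
from h import *
go((626,-196.5,200),.25)
s,c=wristcam(); save(c["image"],"w4")
E
```

```text
pos [431.7 151.5 205.7] psi 0.1722 j6 1.74 grip 60.5 ft [ 0.9  1.  -3.3]
tool delta [ 131.7    6.2 -376.1] yaw deg -4.46
```

View pics/w4.png

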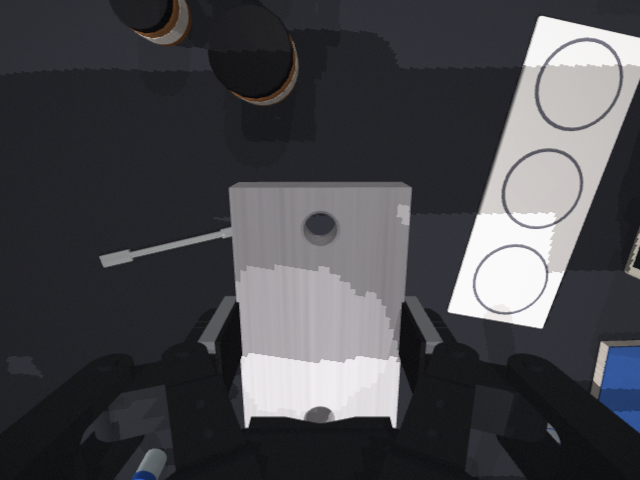

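```bash
python3 - <<'E'
from h import *
im=cv2.imread("pics/w4.png"); cv2.imwrite("pics/w4c.png",cv2.resize(im[170:440,215:425],None,fx=2.2,fy=2.2,interpolation=cv2.INTER_CUBIC))
E
```

```text
(no output)
```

View pics/w4c.png

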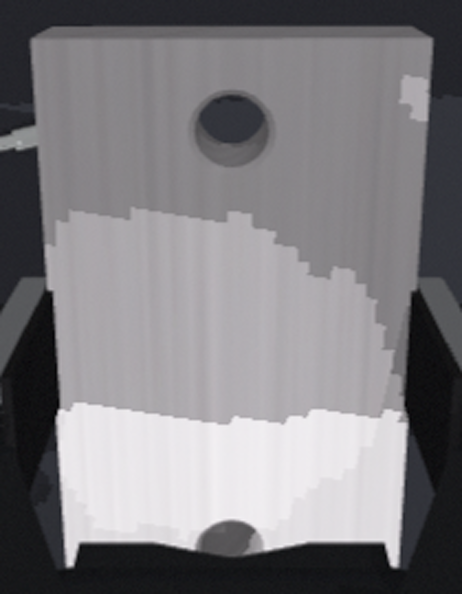

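```bash
python3 - <<'E'
from h import *
s,c=wristcam()
P=lambda x,y:((x+.5)/2.2-.5+215,(y+.5)/2.2-.5+170)
# plate model in tool-like axes: x, z ; top surface y=0
obj=np.array([[-31,0,55],[31,0,55],[0,0,40],[-31,0,-55],[31,0,-55]],float)
img=np.array([P(31.5,39),P(431.5,39),P(232,128),P(66,569),P(400,569)])
K=np.array([[c["fx"],0,c["cx"]],[0,c["fy"],c["cy"]],[0,0,1]])
ok,rv,tv=cv2.solvePnP(obj,img,K,None)
tfc=np.array(c["tool_from_camera"]); Rm=tfc[:3,:3]@cv2.Rodrigues(rv)[0]; t=tfc[:3,:3]@tv[:,0]+tfc[:3,3]
print(np.round(Rm,4),t)
pr=cv2.projectPoints(obj,rv,tv,K,None)[0][:,0]; print(np.round(pr-img,2))
print("centre world",s["position"]+rot(s)@t, "rms")
E
```

```text
[[ 1.      0.0039 -0.0022]
 [-0.0041  0.9952 -0.0977]
 [ 0.0018  0.0977  0.9952]] [ 0.09025404 -9.02891648 -0.67484505]
[[-0.86 -1.  ]
 [ 1.03 -1.32]
 [-0.11  0.36]
 [ 6.28  1.27]
 [-6.36  1.33]]
centre world [431.73554786 150.78767384 213.97627919] rms
```

Request:
{"method": "move_arm", "body": {"targets": [[50,[1,0,-30],0],[50,[1,0,-46],0],[50,[1,0,-48],0],[50,[1,0,-48],0],[50,[1,0,-48],0],[50,[1,0,-48],0],[50,[1,0,-46],-2.2],[50,[1,0,-30],-2.2]]}}

```text
time_s: 5.35
position: [497.0, -189.2, 198.5]
tcp_rot: [0.702, -0.701, -0.087, 0.089]
ft_force: [0.4, 0.1, -2.6]
grip_width: 60.2
```

```bash
python3 - <<'E'
from h import *
go((626,-196.5,205),.25)
s,c=wristcam(); save(c["image"],"w5")
for p in [(616,-157.7,55),(636.5,-235.3,55)]: print(proj(c,p))
E
```

```text
pos [ 497.  -189.2  198.5] psi 0.2486 j6 0.96 grip 60.2 ft [ 0.4  0.1 -2.6]
tool delta [123.2  -6.8 -38.8] yaw deg -0.08
[478.12834825 228.04961085]
[467.98670943 321.18940412]
```

View pics/w5.png

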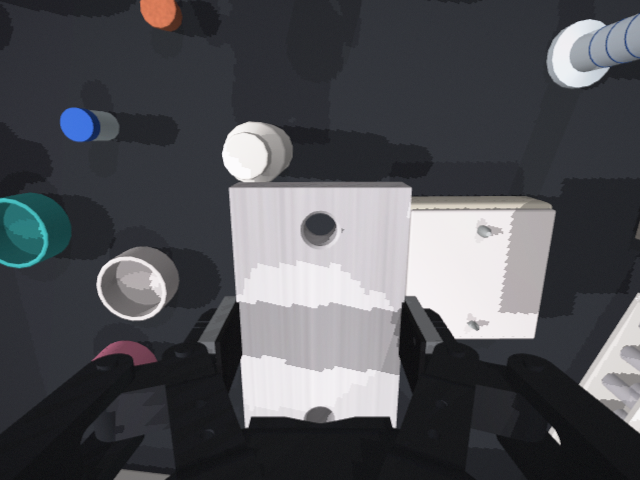

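```bash
python3 - <<'E'
from h import *
go((626,-196.5,205),.25)
s,c=wristcam(); save(c["image"],"w6")
import pickle; c2=dict(c); c2.pop("image"); pickle.dump((s["position"],rot(s),c2),open("w6.pkl","wb"))
im=c["image"][190:350,400:570]; save(cv2.resize(im,None,fx=3.7,fy=3.7,interpolation=cv2.INTER_CUBIC),"w6c")
E
```

```text
pos [ 498.3 -192.1  198.3] psi 0.2498 j6 0.95 grip 60.3 ft [ 2.3 -3.5 -1.3]
tool delta [122.6  -6.9 -35.8] yaw deg -0.01
```

View pics/w6c.png

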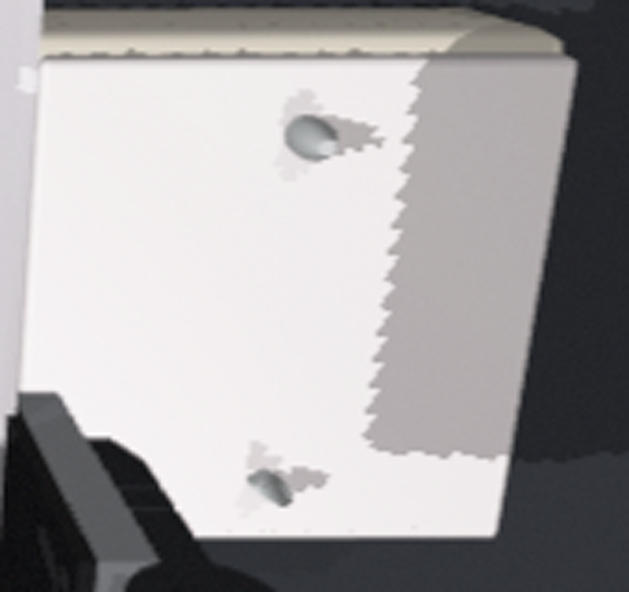

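```bash
python3 - <<'E'
from h import *
import pickle
p,r,c=pickle.load(open("w6.pkl","rb"))
for n,u,v in [("p1",304,135),("p2",266,484),("c+ +",577,60),("c+ -",497,537),("topedgeL",45,58)]:
    w=on(c,(u+.5)/3.7-.5+400,(v+.5)/3.7-.5+190,55); print(n,np.round(w,1),np.round(r.T@(w-p),1))
E
```

```text
p1 [ 619.4 -158.6   55. ] [126.  143.    2.7]
p2 [ 640.5 -237.    55. ] [127.1 143.1 -78.5]
c+ + [ 668.4 -129.7   55. ] [180.6 142.9  18.6]
c+ - [ 696.5 -236.5   55. ] [181.5 143.  -91.9]
topedgeL [ 561.6 -156.5   55. ] [ 70.5 143.1  19. ]
```

Request:
{"method": "move_arm", "body": {"targets": [[50,[20,0,-6],0],[50,[35,0,-10],0],[50,[35,0,-10],0],[50,[25,5,-8],0],[50,[9,25,-2],0],[50,[0,35,0],0],[50,[0,35,0],0],[50,[0,15,0],0]]}}

```text
time_s: 6.25
position: [623.8, -189.0, 80.0]
tcp_rot: [0.703, -0.7, -0.085, 0.091]
ft_force: [0.1, 0.1, -2.4]
grip_width: 59.9
```

```bash
python3 - <<'E'
from h import *
s,c=wristcam(); 
go((626,-196.5,80),.25)
save(c["image"],"w7")
c=env.camera("side"); save(cv2.resize(c["image"][190:340,350:510],None,fx=5,fy=5,interpolation=cv2.INTER_CUBIC)[:600],"s7")
c=env.camera("top"); save(cv2.resize(c["image"][110:220,320:440],None,fx=5,fy=5,interpolation=cv2.INTER_CUBIC),"t7")
E
```

```text
pos [ 623.2 -188.8   78.8] psi 0.2494 j6 1.03 grip 60.2 ft [-1.4  0.6 -4.5]
tool delta [ 0.8 -1.3 -8.1] yaw deg -0.03
```

View pics/w7.png

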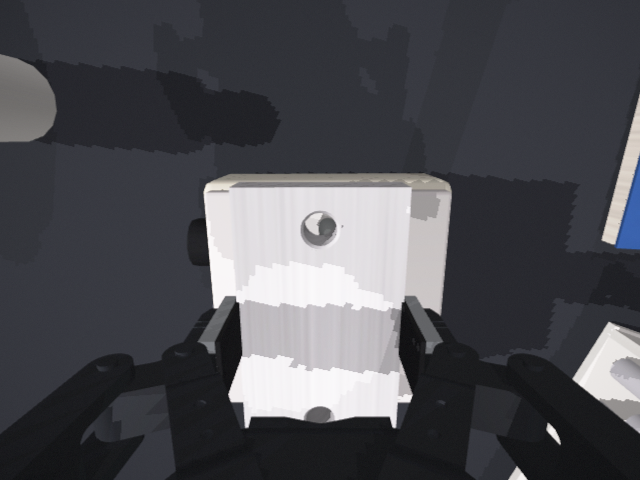

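View pics/s7.png

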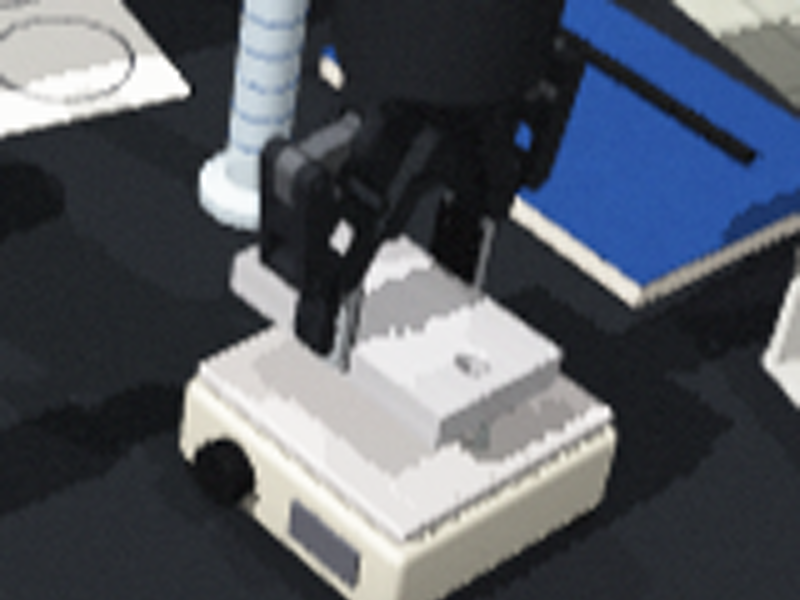

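```bash
python3 - <<'E'
from h import *
im=cv2.imread("pics/w7.png"); cv2.imwrite("pics/w7c.png",cv2.resize(im[200:260,280:360],None,fx=9,fy=9,interpolation=cv2.INTER_CUBIC))
cv2.imwrite("pics/w7d.png",cv2.resize(im[390:440,280:360],None,fx=9,fy=9,interpolation=cv2.INTER_CUBIC))
E
```

```text
(no output)
```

View pics/w7c.png

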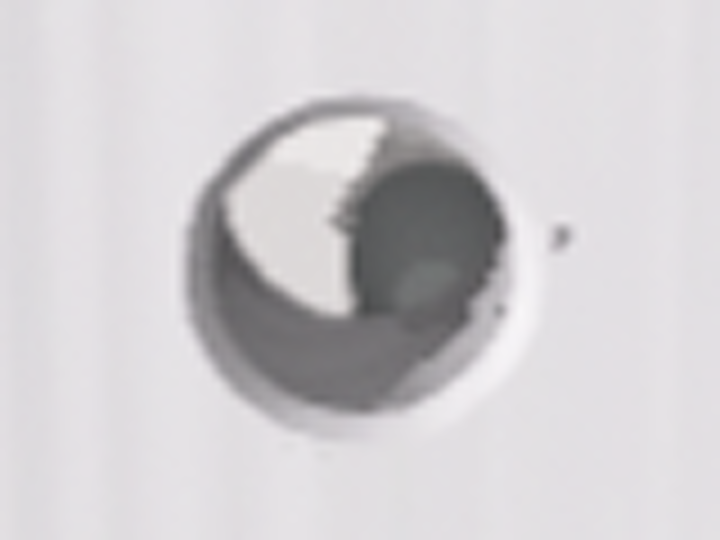

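View pics/w7d.png

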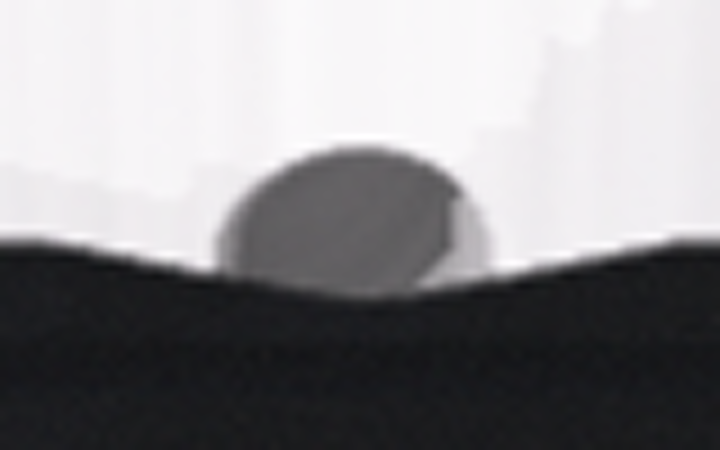

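```bash
python3 - <<'E'
from h import *
s,c=wristcam(); save(c["image"][200:260,280:360],"w8c")
cv2.imwrite("pics/w8c.png",cv2.resize(cv2.imread("pics/w8c.png"),None,fx=9,fy=9,interpolation=cv2.INTER_CUBIC))
go((626,-196.5,80),.25)
p=s["position"];r=rot(s)
for n,u,v,z in [("tip",428,285,67),("hole top rim",363,270,p[2]+14.8)]:
    w=on(c,(u+.5)/9-.5+280,(v+.5)/9-.5+200,z); print(n,w,r.T@(w-p))
E
```

```text
pos [ 626.3 -190.1   85.1] psi 0.2493 j6 1.03 grip 60.1 ft [ 0.5 -0.  -1.4]
tool delta [-1.9  5.1 -6.1] yaw deg -0.04
tip [ 620.66056516 -159.19170883   67.        ] [ 3.13623754 16.47035818 30.62802279]
hole top rim [ 615.65268824 -151.80009      98.20647417] [-2.14288895e-02 -1.47023119e+01  3.91046183e+01]
```

View pics/w8c.png

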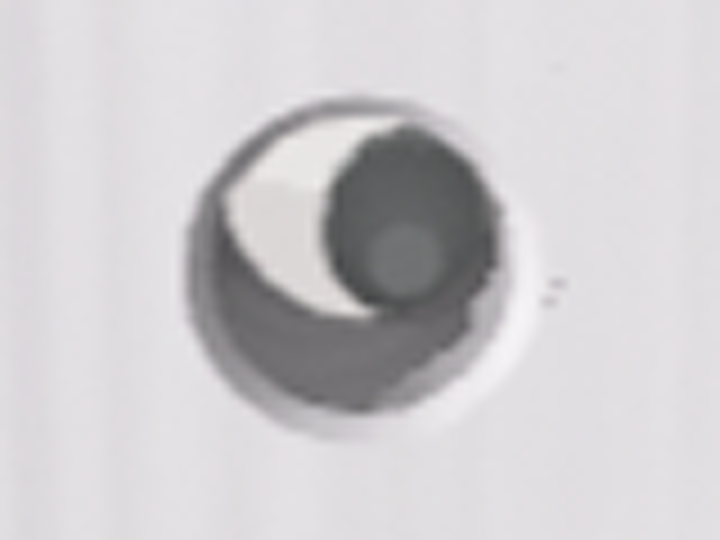

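Request:
{"method": "move_arm", "body": {"targets": [[50,[0,0,0],0],[50,[0,0,0],0],[50,[0,0,0],0],[50,[0,0,0],0],[50,[0,0,0],0],[50,[0,0,0],0],[50,[0,0,0],0],[50,[0,0,0],0]]}}

```text
time_s: 7.25
position: [626.9, -190.8, 85.8]
tcp_rot: [-0.702, 0.702, 0.088, -0.088]
ft_force: [-0.3, -0.6, -1.9]
grip_width: 60.5
```

```bash
cat > pinview.py <<'E'
from h import *
import sys,pickle
s,c=wristcam(); im=c["image"][200:260,280:360]; save(cv2.resize(im,None,fx=9,fy=9,interpolation=cv2.INTER_CUBIC),sys.argv[1])
go((626,-196.5,80),.25); im=c.pop("image"); save(im,sys.argv[1]+"full"); pickle.dump((s,c),open("pv.pkl","wb"))
E
python3 pinview.py w9c
```

```text
pos [ 626.9 -190.8   85.8] psi 0.249 j6 1.03 grip 60.3 ft [ 0.4 -0.  -2.2]
tool delta [-2.2  5.8 -5.4] yaw deg -0.06
```

View pics/w9c.png

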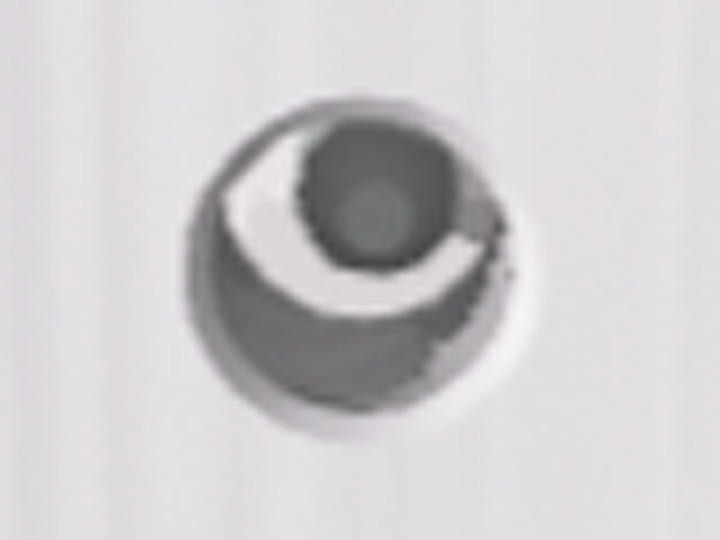

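```bash
python3 - <<'E'
from h import *
import pickle
s,c=pickle.load(open("pv.pkl","rb")); p=s["position"];r=rot(s)
for n,u,v,z in [("tip",377,215,67),("hole top rim",364,268,p[2]+14.8),("hole top if 13.2",364,268,p[2]+13.2),("bottom",363,185,p[2]-1.2)]:
    w=on(c,(u+.5)/9-.5+280,(v+.5)/9-.5+200,z); print(n,w.round(1),(r.T@(w-p)).round(2))
E
```

```text
tip [ 619.3 -158.1   67. ] [ 0.68 18.82 33.54]
hole top rim [ 617.2 -152.8  100.6] [ 1.000e-02 -1.480e+01  3.921e+01]
hole top if 13.2 [ 617.3 -153.2   99. ] [ 2.000e-02 -1.320e+01  3.882e+01]
bottom [ 617.3 -153.1   84.6] [-1.000e-02  1.200e+00  3.894e+01]
```

Request:
{"method": "move_arm", "body": {"targets": [[50,[1,0,-2],-0.4],[50,[0,0,-2],0],[50,[0,0,-1.6],0],[50,[0,3,0],0],[50,[0,4,0],0],[50,[0,4,0],0],[50,[0,0,0],0],[50,[0,0,0],0]]}}

```text
time_s: 8.1
position: [629.1, -195.9, 74.5]
tcp_rot: [0.701, -0.701, -0.09, 0.09]
ft_force: [-0.6, 0.5, -3.0]
grip_width: 60.5
```

```bash
python3 pinview.py w10c;  python3 - <<'E'
from h import *
c=env.camera("side"); save(cv2.resize(c["image"][190:310,370:500],None,fx=6,fy=5,interpolation=cv2.INTER_CUBIC)[:600],"s10")
E
```

```text
pos [ 629.3 -195.9   74.8] psi 0.256 j6 1.01 grip 60.0 ft [ 0.1  0.2 -2.7]
tool delta [-3.3 -5.2  0.2] yaw deg 0.35
```

View pics/w10c.png

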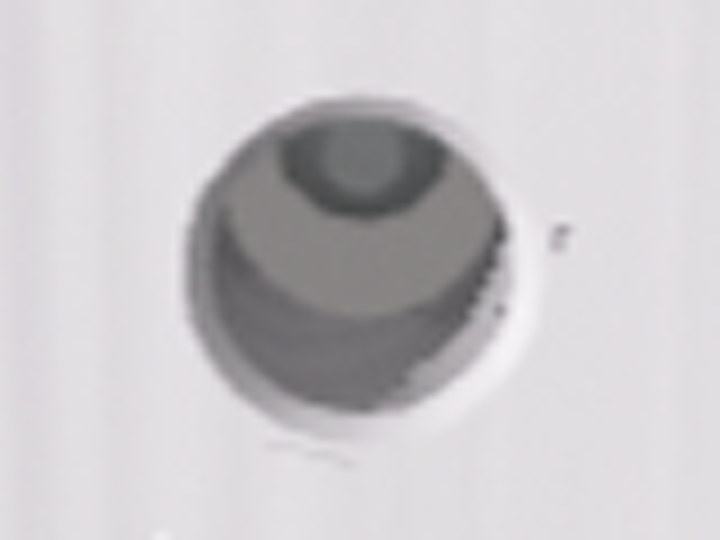

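View pics/w10cfull.png

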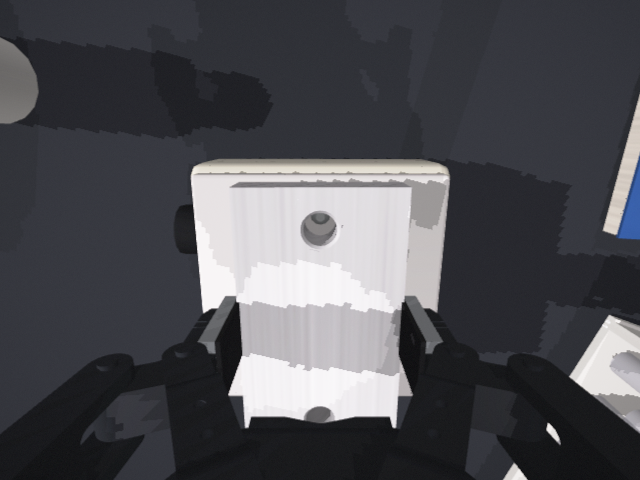

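View pics/s10.png

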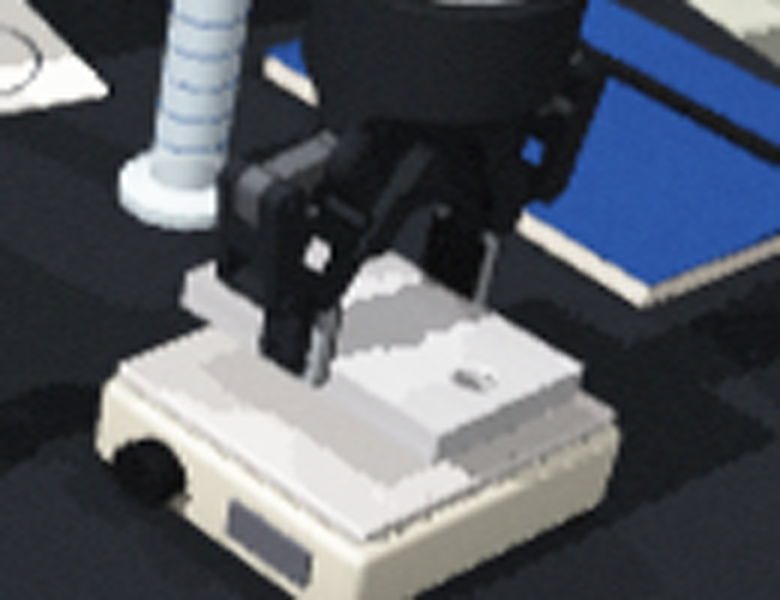

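```bash
python3 - <<'E'
from h import *
import pickle
s,c=pickle.load(open("pv.pkl","rb")); p=s["position"];r=rot(s)
for n,u,v,z in [("tip",362,158,67),("hole top rim",364,268,p[2]+14.8)]:
    w=on(c,(u+.5)/9-.5+280,(v+.5)/9-.5+200,z); print(n,w.round(1),(r.T@(w-p)).round(2))
for n,u,v in [("far L",193,174),("far R",449,176)]:
    w=on(c,u,v,55); print(n,w.round(1),(r.T@(w-p)).round(2))
E
```

```text
tip [ 619.2 -158.4   67. ] [-0.05  7.55 38.77]
hole top rim [ 619.2 -157.9   89.3] [ 2.000e-02 -1.479e+01  3.921e+01]
far L [ 563.2 -156.4   55. ] [-53.73  19.59  54.86]
far R [ 668.4 -129.8   55. ] [54.81 19.53 53.98]
```

Request:
{"method": "move_arm", "body": {"targets": [[50,[0,2,-0.3],0.2],[50,[0,3,0],0],[50,[0,3,0],0],[50,[0,3,0],0],[50,[0,3,0],0],[50,[0,2,0],0],[50,[0,0,0],0],[50,[0,0,0],0]]}}

```text
time_s: 9.0
position: [629.3, -196.2, 58.8]
tcp_rot: [-0.701, 0.702, 0.089, -0.089]
ft_force: [-0.3, 0.5, -2.8]
grip_width: 59.9
```

```bash
python3 pinview.py w11c
```

```text
pos [ 629.4 -196.3   58.9] psi 0.2525 j6 1.02 grip 60.2 ft [ 0.2  1.  -2.4]
tool delta [ -3.3 -21.1   0.6] yaw deg 0.14
```

View pics/w11cfull.png

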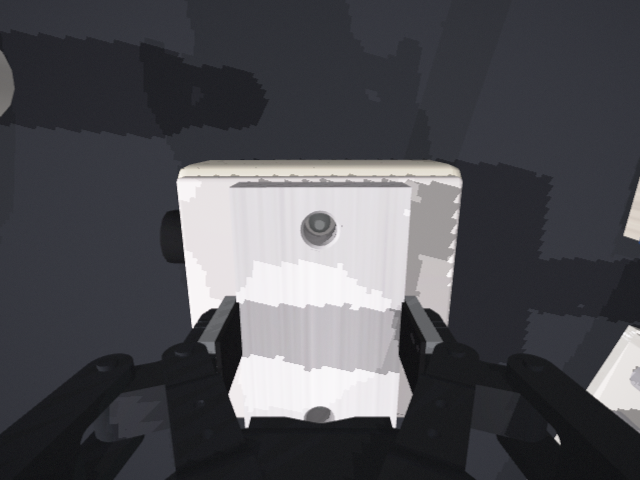

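Request:
{"method": "move_arm", "body": {"targets": [[50,[0,1,0],0],[50,[0,1,0],0],[50,[0,0.8,0],0],[50,[0,0,0],0],[50,[0,0,0],0],[50,[0,0,0],0],[50,[0,0,0],0],[50,[0,0,0],0]]}}

```text
time_s: 9.85
position: [629.4, -196.3, 56.3]
tcp_rot: [-0.701, 0.702, 0.089, -0.089]
ft_force: [-1.3, 0.3, 4.4]
grip_width: 60.1
```

Request:
{"method": "move_arm", "body": {"targets": [[66,[0,0,0],0],[72,[0,0,0],0],[78,[0,0,0],0],[78,[0,0,0],0],[78,[0,-15,0],0],[78,[0,-35,0],0],[78,[0,-45,0],0],[78,[0,-45,0],0]]}}

```text
time_s: 10.65
position: [628.9, -196.1, 197.2]
tcp_rot: [0.702, -0.701, -0.089, 0.089]
ft_force: [1.5, 0.1, -0.5]
grip_width: 78.4
```

```bash
python3 - <<'E'
from h import *
s,c=wristcam(); save(c["image"],"w12")
go((458,13,200),.0)
c=env.camera("side"); save(cv2.resize(c["image"][190:340,350:510],None,fx=5,fy=4,interpolation=cv2.INTER_CUBIC)[:600],"s12")
E
```

```text
pos [ 631.5 -196.9  205.8] psi 0.2525 j6 1.02 grip 78.5 ft [-0.1 -0.3  5.2]
tool delta [-115.6    3.6  246.6] yaw deg 14.47
```

View pics/w12.png

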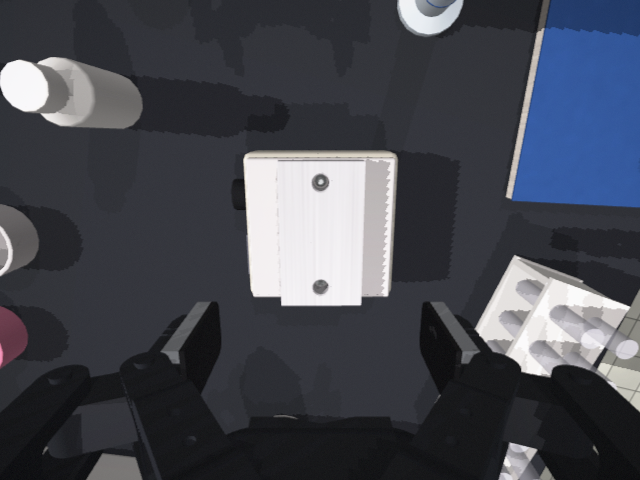

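View pics/s12.png

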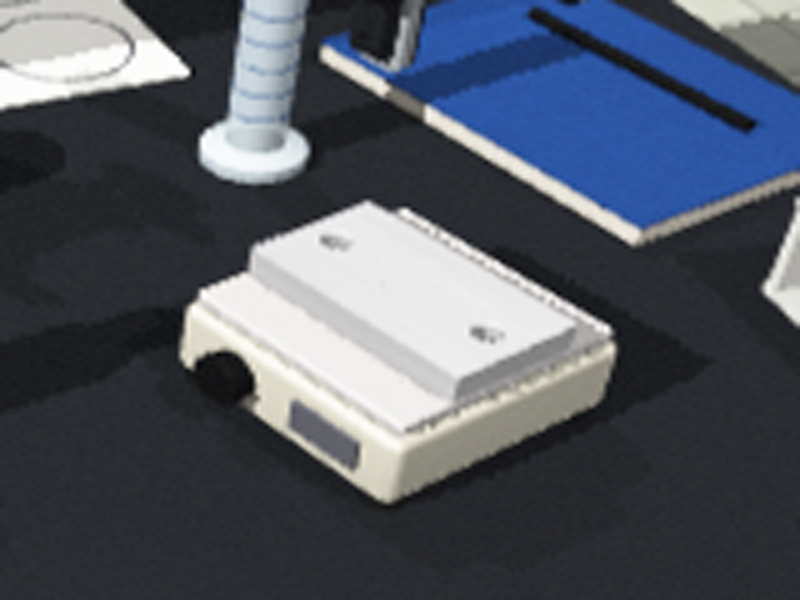

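Request:
{"method": "move_arm", "body": {"targets": [[80,[-8,0,18],0],[80,[-16,0,35],0],[80,[-18,0,40],0],[80,[-20,0,43],0],[80,[-20,0,43],0],[80,[-18,0,40],0],[80,[-10,0,22],0],[80,[-2,0,5],0]], "force": 30}}

```text
time_s: 11.55
position: [457.7, 15.6, 196.3]
tcp_rot: [0.701, -0.701, -0.09, 0.09]
ft_force: [-0.3, -0.5, 0.3]
grip_width: 80.2
```

```bash
python3 - <<'E'
from h import *
s,c=wristcam(); save(c["image"],"w13")
go((461,13.5,200),.2525)
for p in [(461,13.5,0),(461,13.5,85)]: print(proj(c,p))
E
```

```text
pos [458.5  15.2 196.3] psi 0.2545 j6 1.35 grip 79.8 ft [-0.4  0.5  0.5]
tool delta [ 2.  -3.7 -2.3] yaw deg 0.12
[322.64087777 218.6150358 ]
[323.60620128 244.43941112]
```

View pics/w13.png

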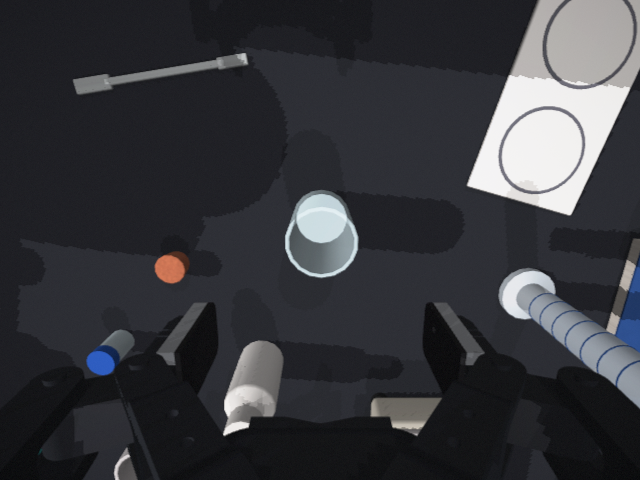

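Request:
{"method": "move_arm", "body": {"targets": [[80,[1,12,-1],0],[80,[0,30,0],0],[80,[0,35,0],0],[80,[0,35,0],0],[80,[0,30,0],0],[80,[0,18,0],0],[80,[0,6,0],0],[80,[0,0,0],0]]}}

```text
time_s: 12.4
position: [460.5, 12.5, 28.8]
tcp_rot: [-0.702, 0.702, 0.088, -0.089]
ft_force: [0.1, 0.7, 1.0]
grip_width: 80.3
```

Request:
{"method": "move_arm", "body": {"targets": [[40,[0,0,0],0],[40,[0,0,0],0],[40,[0,0,0],0],[40,[0,0,0],0],[40,[0,0,0],0],[40,[0,-2,0],0],[40,[0,-4,0],0],[40,[0,-4,0],0]]}}

```text
time_s: 13.2
position: [460.6, 13.3, 40.4]
tcp_rot: [0.701, -0.701, -0.089, 0.089]
ft_force: [0.7, 0.1, -1.3]
grip_width: 51.5
```

```bash
python3 - <<'E'
from h import *
s,c=wristcam(); save(c["image"],"w14")
go((461,13.5,200),.2525)
E
```

```text
pos [461.   13.3  40.9] psi 0.2526 j6 1.35 grip 52.1 ft [-0.1 -0.4 -0.9]
tool delta [ 2.000e-01 -1.591e+02  1.000e-01] yaw deg 0.00
```

View pics/w14.png

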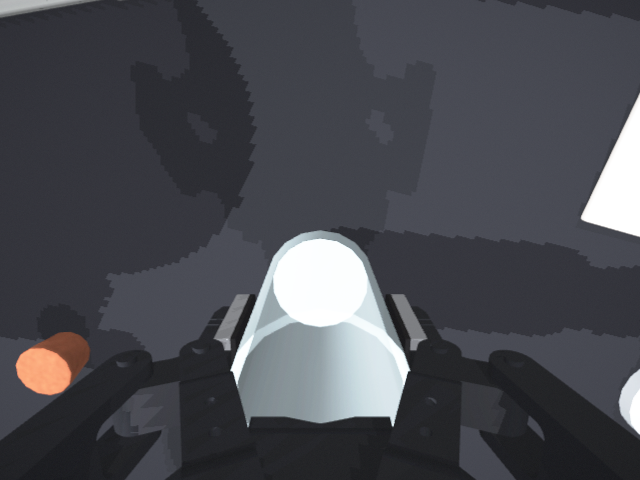

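Request:
{"method": "move_arm", "body": {"targets": [[40,[0,-20,0],0],[40,[0,-35,-5],0],[40,[8,-35,-18],0],[40,[15,-15,-34],0],[40,[20,0,-45],0],[40,[20,0,-45],0],[40,[20,0,-45],0],[40,[15,0,-34],0]]}}

```text
time_s: 14.05
position: [613.4, -183.5, 144.9]
tcp_rot: [-0.701, 0.702, 0.089, -0.089]
ft_force: [0.3, -0.1, -1.0]
grip_width: 51.6
```

Request:
{"method": "move_arm", "body": {"targets": [[40,[8,0,-15],0],[40,[3,0,-5],0],[40,[0,0,0],0],[40,[0,0,0],0],[40,[0,0,0],0],[40,[0,0,0],0],[40,[0,0,0],0],[40,[0,0,0],0]]}}

```text
time_s: 14.85
position: [627.6, -197.4, 145.3]
tcp_rot: [-0.701, 0.702, 0.089, -0.089]
ft_force: [1.1, -0.6, -1.2]
grip_width: 51.5
```

```bash
python3 - <<'E'
from h import *
go((629.5,-198,101.5),.2525)
E
```

```text
pos [ 627.6 -197.4  145.3] psi 0.2529 j6 1.01 grip 51.5 ft [ 1.1 -0.6 -1.2]
tool delta [ 1.7 43.8 -1.1] yaw deg 0.02
```

Request:
{"method": "move_arm", "body": {"targets": [[40,[1.5,8,-1],0],[40,[0,12,0],0],[40,[0,10,0],0],[40,[0,6,0],0],[40,[0,3,0],0],[40,[0,2,0],0],[40,[0,1,0],0],[40,[0,0,0],0]]}}

```text
time_s: 15.65
position: [629.5, -198.3, 103.2]
tcp_rot: [-0.701, 0.702, 0.089, -0.089]
ft_force: [-0.4, -0.1, -1.1]
grip_width: 51.4
```

```bash
python3 - <<'E'
from h import *
c=env.camera("side"); save(cv2.resize(c["image"][160:310,350:510],None,fx=5,fy=4,interpolation=cv2.INTER_CUBIC)[:600],"s15")
go((629.5,-198,101),.2525)
E
```

```text
pos [ 629.5 -198.3  103.3] psi 0.2525 j6 1.01 grip 51.6 ft [ 0.  -0.7 -0.4]
tool delta [0.1 2.3 0.3] yaw deg 0.00
```

View pics/s15.png

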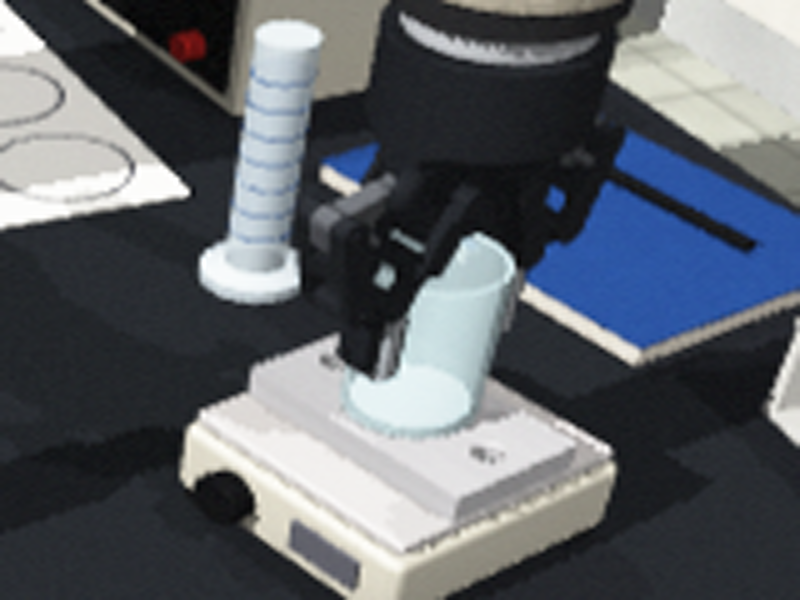

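Request:
{"method": "move_arm", "body": {"targets": [[40,[0,0.7,0],0],[40,[0,0.7,0],0],[40,[0,0.6,0],0],[40,[0,0,0],0],[40,[0,0,0],0],[40,[0,0,0],0],[40,[0,0,0],0],[40,[0,0,0],0]]}}

```text
time_s: 16.5
position: [629.5, -198.4, 102.1]
tcp_rot: [-0.701, 0.702, 0.089, -0.089]
ft_force: [-2.2, 0.7, 6.1]
grip_width: 51.4
```

Contact at about 7 N. Release and rise.

Request:
{"method": "move_arm", "body": {"targets": [[56,[0,0,0],0],[62,[0,0,0],0],[72,[0,0,0],0],[80,[0,0,0],0],[80,[0,-8,0],0],[80,[0,-25,0],0],[80,[0,-40,0],0],[80,[0,-40,0],0]]}}

```text
time_s: 17.3
position: [628.9, -198.2, 215.5]
tcp_rot: [0.702, -0.701, -0.089, 0.089]
ft_force: [1.2, -0.5, -0.4]
grip_width: 80.0
```

```bash
python3 - <<'E'
from h import *
s,c=wristcam(); save(c["image"],"w16")
for p in [(629.5,-196.8,71),(629.5,-196.8,156)]: print(proj(c,p))
go((348,-287,220),.0)
c=env.camera("side"); save(c["image"],"s16")
E
```

```text
[321.0315431  227.69787425]
[321.50045953 263.15676842]
pos [ 631.1 -198.8  223.2] psi 0.2525 j6 1.01 grip 79.6 ft [ 0.1 -0.9  4.6]
tool delta [-296.2    1.   -14.6] yaw deg 14.47
```

View pics/w16.png

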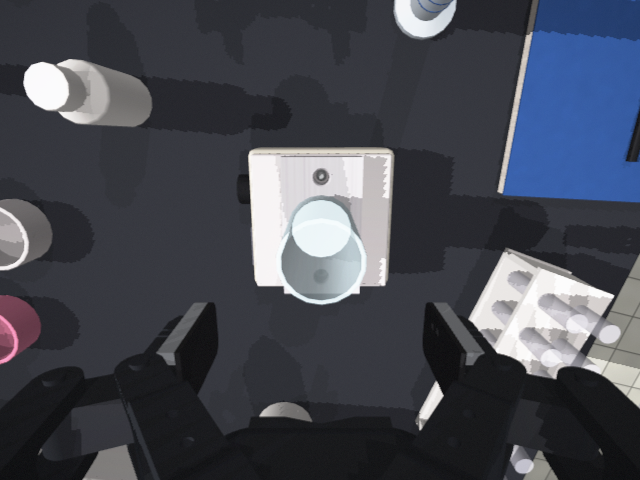

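View pics/s16.png

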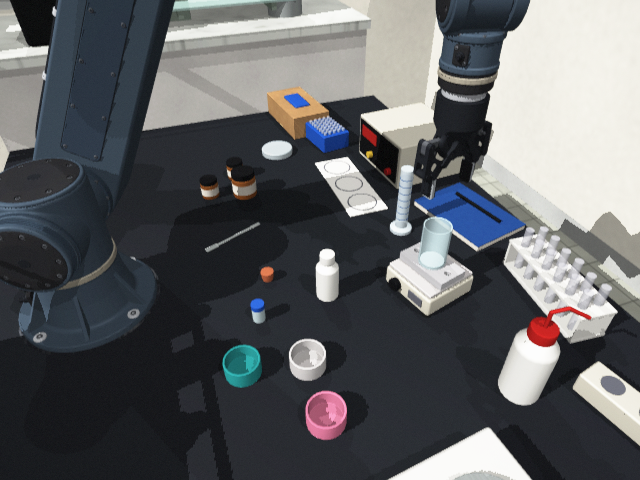

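Request:
{"method": "move_arm", "body": {"targets": [[80,[-20,0,-1],0],[80,[-40,0,-2],0],[80,[-46,0,-2],0],[80,[-48,0,-3],0],[80,[-48,0,-3],0],[80,[-46,0,-2],0],[80,[-34,0,-2],0],[80,[-12,0,0],0]]}}

```text
time_s: 18.2
position: [345.6, -286.6, 214.4]
tcp_rot: [-0.701, 0.702, 0.088, -0.088]
ft_force: [-0.1, 0.7, -0.7]
grip_width: 79.8
```

```bash
python3 - <<'E'
from h import *
s,c=wristcam(); save(c["image"],"w17")
go((350,-287,200),.2525)
for p in [(350,-287,0),(350,-287,32)]: print(proj(c,p))
E
```

```text
pos [ 345.6 -286.7  214.5] psi 0.2503 j6 0.63 grip 80.0 ft [-1.6 -0.5 -0.5]
tool delta [ 4.2 14.5 -1.4] yaw deg -0.13
[324.06571404 213.14036718]
[324.47324523 220.37828502]
```

View pics/w17.png

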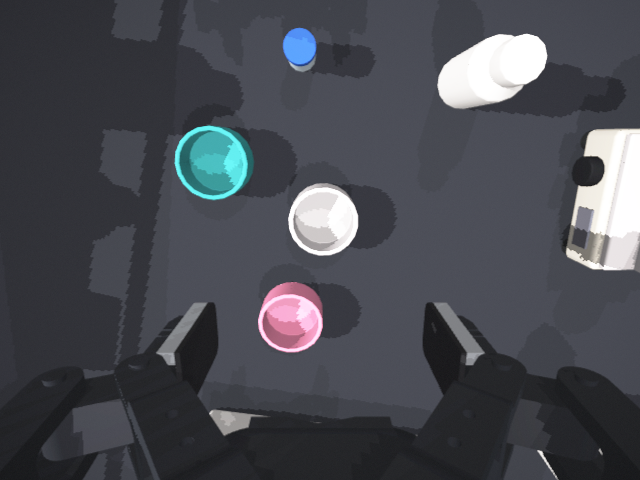

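Request:
{"method": "move_arm", "body": {"targets": [[82,[3.3,15,-1.4],0],[82,[0,32,0],0],[82,[0,40,0],0],[82,[0,40,0],0],[82,[0,38,0],0],[82,[0,28,0],0],[82,[0,12,0],0],[82,[0,2,0],0]]}}

```text
time_s: 19.05
position: [352.0, -285.9, 5.3]
tcp_rot: [0.702, -0.701, -0.089, 0.09]
ft_force: [-0.1, 0.3, 0.2]
grip_width: 81.8
```

Request:
{"method": "move_arm", "body": {"targets": [[82,[0,2,0],0],[50,[0,0,0],0],[50,[0,0,0],0],[50,[0,0,0],0],[50,[0,0,0],0],[50,[0,0,0],0],[50,[0,-5,0],0],[50,[0,-15,0],0]], "force": 40}}

```text
time_s: 19.85
position: [351.5, -286.5, 25.2]
tcp_rot: [0.702, -0.701, -0.089, 0.089]
ft_force: [-0.0, 0.5, -1.1]
grip_width: 60.6
```

```bash
python3 - <<'E'
from h import *
s,c=wristcam(); save(c["image"],"w18")
go((630.5,210.5,200),-.015)
E
```

```text
pos [ 352.7 -287.4   27.6] psi 0.2523 j6 0.63 grip 61.3 ft [ 1.2 -1.2  1.4]
tool delta [ 393.5 -172.7  412.5] yaw deg 15.32
```

View pics/w18.png

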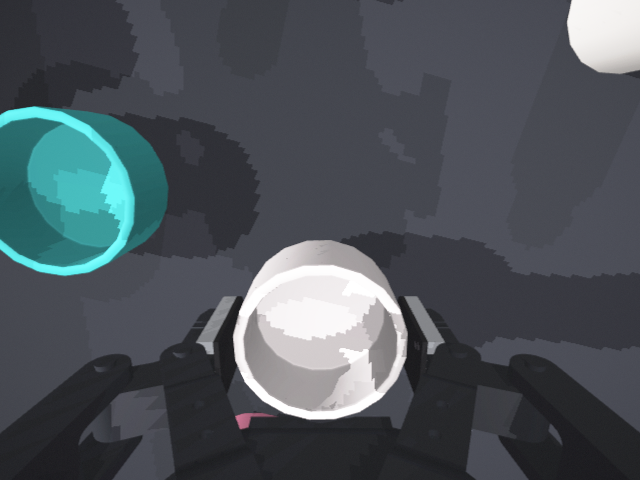

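Request:
{"method": "move_arm", "body": {"targets": [[50,[0,-30,0],0],[50,[0,-40,5],0],[50,[10,-40,15],0],[50,[22,-30,25],0],[50,[31,-10,33],0],[50,[33,0,35],0],[50,[33,0,35],0],[50,[33,0,35],0]]}}

```text
time_s: 20.7
position: [464.0, -67.4, 175.8]
tcp_rot: [-0.701, 0.702, 0.09, -0.088]
ft_force: [0.9, -1.1, -0.4]
grip_width: 61.0
```

Request:
{"method": "move_arm", "body": {"targets": [[50,[33,0,35],0],[50,[33,0,35],0],[50,[33,0,35],0],[50,[33,0,35],0],[50,[33,0,35],0],[50,[32,0,35],0],[50,[18,0,14],0],[50,[6,0,6],0]]}}

```text
time_s: 21.5
position: [620.6, 211.2, 174.5]
tcp_rot: [0.701, -0.701, -0.09, 0.09]
ft_force: [0.6, -1.3, -1.9]
grip_width: 61.3
```

```bash
python3 - <<'E'
from h import *
go((630.5,208.5,200),-.015)
E
```

```text
pos [620.6 211.2 174.5] psi 0.2547 j6 1.64 grip 61.3 ft [ 0.6 -1.3 -1.9]
tool delta [  8.9 -25.5  -5.1] yaw deg 15.45
```

Request:
{"method": "move_arm", "body": {"targets": [[50,[4,10,-2],0],[50,[4,20,-3],0],[50,[0,25,0],0],[50,[0,25,0],0],[50,[0,10,0],0],[50,[0,0,0],0],[50,[0,0,0],0],[50,[0,0,0],0]]}}

```text
time_s: 22.3
position: [629.4, 205.9, 86.5]
tcp_rot: [0.702, -0.701, -0.09, 0.088]
ft_force: [0.1, -0.2, -0.4]
grip_width: 61.1
```

```bash
python3 - <<'E'
from h import *
s,c=wristcam(); save(c["image"],"w19")
go((630.5,208.5,200),-.015)
for p in [(632,300,5),(630.5,210.5,5),(629,120,5)]: print(proj(c,p))
E
```

```text
pos [629.4 206.   86.5] psi 0.2523 j6 1.63 grip 61.6 ft [-0.6 -0.7 -0.7]
tool delta [   1.9 -113.5    2.1] yaw deg 15.32
[366.13249532  98.0314723 ]
[323.04855481 246.88007527]
[287.62489154 369.35142112]
```

View pics/w19.png

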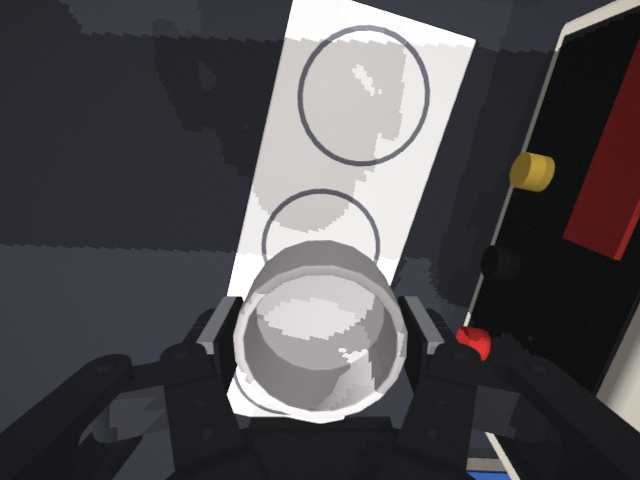

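Request:
{"method": "move_arm", "body": {"targets": [[50,[1.2,10,2.4],0],[50,[0,20,0],0],[50,[0,20,0],0],[50,[0,12,0],0],[50,[0,6,0],0],[50,[0,3,0],0],[50,[0,1,0],0],[50,[0,0,0],0]]}}

```text
time_s: 23.15
position: [629.6, 208.7, 13.6]
tcp_rot: [0.702, -0.701, -0.089, 0.089]
ft_force: [-0.5, -0.0, -1.4]
grip_width: 61.4
```

```bash
python3 - <<'E'
from h import *
c=env.camera("side"); save(cv2.resize(c["image"][140:220,300:400],None,fx=7,fy=7,interpolation=cv2.INTER_CUBIC),"s20")
go((630,208.6,10),-.015)
E
```

```text
pos [629.6 208.7  13.7] psi 0.2525 j6 1.64 grip 61.3 ft [ 0.  -0.  -0.8]
tool delta [ 0.3  3.7 -0.2] yaw deg 15.33
```

View pics/s20.png

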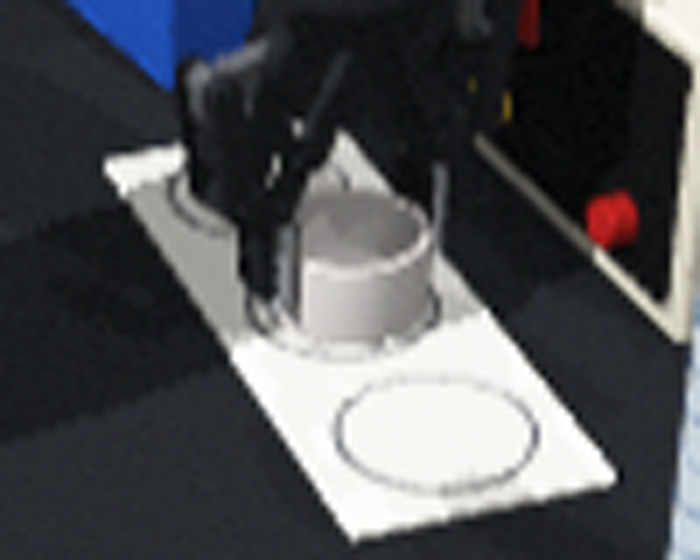

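Request:
{"method": "move_arm", "body": {"targets": [[50,[0,1,0],0],[50,[0,1,0],0],[50,[0,0.5,0],0],[50,[0,0.5,0],0],[50,[0,0,0],0],[50,[0,0,0],0],[50,[0,0,0],0],[50,[0,0,0],0]]}}

```text
time_s: 24.0
position: [629.5, 208.7, 11.3]
tcp_rot: [0.702, -0.701, -0.089, 0.089]
ft_force: [-2.4, 0.1, 8.1]
grip_width: 60.8
```

Request:
{"method": "move_arm", "body": {"targets": [[66,[0,0,0],0],[72,[0,0,0],0],[80,[0,0,0],0],[80,[0,0,0],0],[80,[0,-10,0],0],[80,[0,-35,0],0],[80,[0,-45,0],0],[80,[0,-45,0],0]]}}

```text
time_s: 24.8
position: [628.8, 208.4, 146.9]
tcp_rot: [-0.701, 0.702, 0.089, -0.089]
ft_force: [0.6, 0.3, 0.3]
grip_width: 79.9
```

```bash
python3 - <<'E'
from h import *
s,c=wristcam(); save(c["image"],"w21")
go((364,265,180),.5)
E
```

```text
pos [631.8 209.4 155.5] psi 0.2525 j6 1.64 grip 80.0 ft [0.8 0.9 6.4]
tool delta [-245.2  -26.9  120.7] yaw deg -14.18
```

View pics/w21.png

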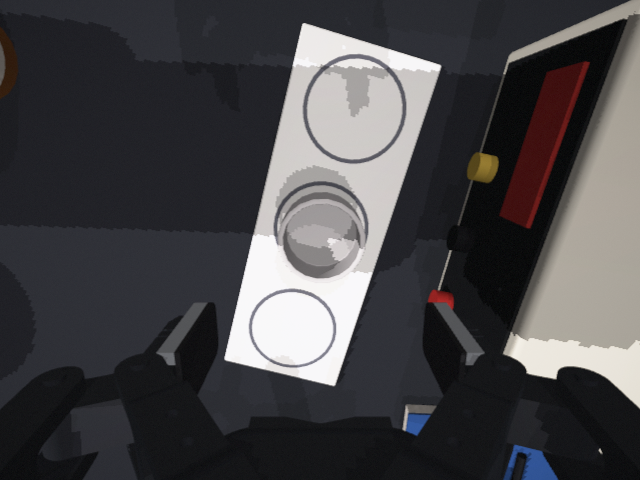

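Request:
{"method": "move_arm", "body": {"targets": [[80,[-16,-5,8],0],[80,[-34,-5,16],0],[80,[-40,-5,20],0],[80,[-40,-5,20],0],[80,[-40,-5,20],0],[80,[-38,-5,19],0],[80,[-26,0,13],0],[80,[-12,0,5],0]]}}

```text
time_s: 25.65
position: [358.6, 264.5, 175.9]
tcp_rot: [0.702, -0.701, -0.09, 0.089]
ft_force: [1.1, -0.4, -0.7]
grip_width: 80.2
```

Request:
{"method": "move_arm", "body": {"targets": [[82,[0,0,0],-6],[82,[0,0,0],-7],[82,[0,0,0],-7],[82,[0,0,0],0],[82,[0,0,0],0],[82,[0,0,0],0],[82,[0,0,0],0],[82,[0,0,0],0]]}}

```text
time_s: 26.45
position: [360.8, 264.2, 175.0]
tcp_rot: [-0.675, 0.676, 0.209, -0.209]
ft_force: [-0.6, -0.4, -0.1]
grip_width: 81.5
```

```bash
python3 - <<'E'
from h import *
s,c=wristcam(); save(c["image"],"w22")
go((364,265,26),.6)
for p in [(364,265,68),(364,265,0)]: print(proj(c,p))
E
```

```text
pos [360.8 264.3 175. ] psi 0.6008 j6 1.6 grip 82.0 ft [-0.6 -0.1  0.9]
tool delta [  3.1 149.   -1.2] yaw deg 0.04
[324.09075492 243.69547929]
[323.20607054 221.80299148]
```

View pics/w22.png

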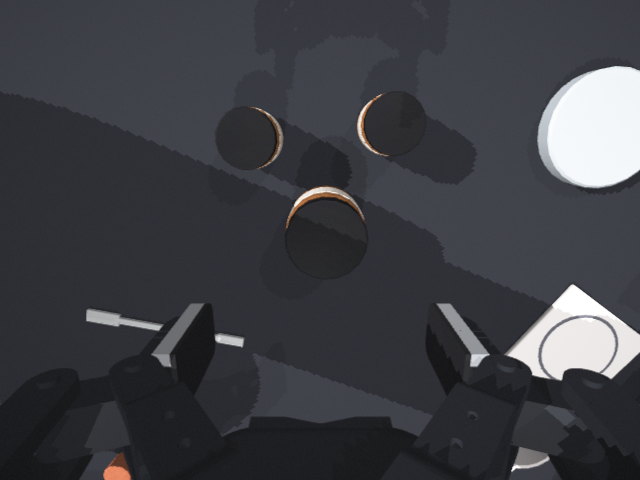

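Request:
{"method": "move_arm", "body": {"targets": [[84,[4.5,8,2.5],0],[84,[0,25,0],0],[84,[0,35,0],0],[84,[0,35,0],0],[84,[0,30,0],0],[84,[0,16,0],0],[84,[0,6,0],0],[84,[0,0,0],0]]}}

```text
time_s: 27.3
position: [362.7, 268.7, 19.3]
tcp_rot: [-0.675, 0.676, 0.209, -0.21]
ft_force: [0.2, 0.1, 1.8]
grip_width: 83.7
```

```bash
python3 - <<'E'
from h import *
s,c=wristcam(); save(c["image"],"w23")
go((364,265,20),.6)
E
```

```text
pos [363.2 269.1  20. ] psi 0.6015 j6 1.61 grip 83.8 ft [-0.3  0.4  0.4]
tool delta [-1.6  0.  -3.8] yaw deg 0.09
```

View pics/w23.png

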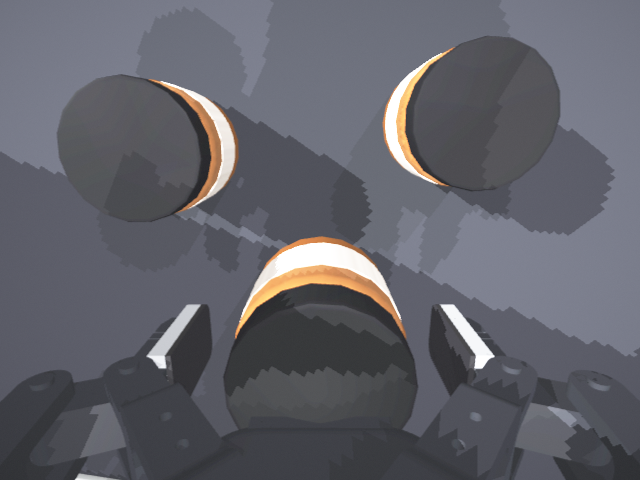

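Request:
{"method": "move_arm", "body": {"targets": [[45,[0,0,0],0],[45,[0,0,0],0],[45,[0,0,0],0],[45,[0,0,0],0],[45,[0,0,0],0],[45,[0,-5,0],0],[45,[0,-15,0],0],[45,[0,-30,0],0]]}}

```text
time_s: 28.15
position: [362.0, 268.1, 69.7]
tcp_rot: [-0.675, 0.676, 0.208, -0.21]
ft_force: [0.2, 0.7, -1.0]
grip_width: 58.4
```

```bash
python3 - <<'E'
from h import *
c=env.camera("top"); save(c["image"],"t24"); im=c["image"][135:225,130:280]; save(cv2.resize(im,None,fx=5,fy=5,interpolation=cv2.INTER_CUBIC),"t24c")
go((628.5,119,150),.2525)
E
```

```text
pos [364.3 269.8  74.8] psi 0.6015 j6 1.61 grip 58.0 ft [2.5 1.6 3.5]
tool delta [ 132.8  -74.7 -273.8] yaw deg 20.00
```

View pics/t24c.png

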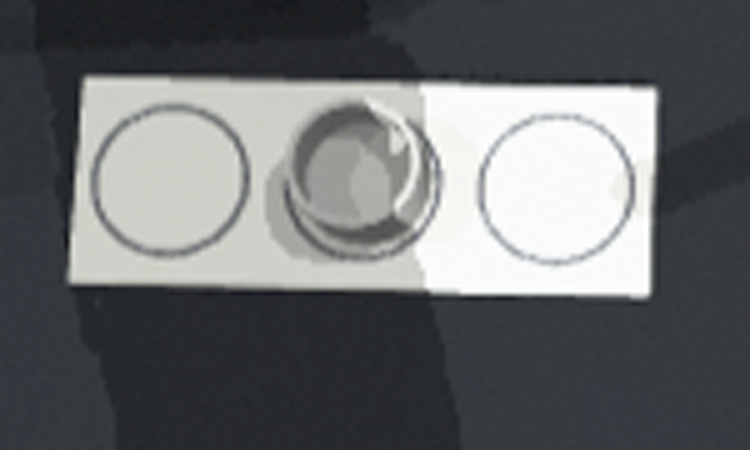

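Request:
{"method": "move_arm", "body": {"targets": [[45,[5,-25,-10],0],[45,[15,-25,-30],0],[45,[20,-10,-42],0],[45,[20,0,-42],0],[45,[20,0,-42],0],[45,[20,0,-42],0],[45,[20,0,-40],0],[45,[12,0,-25],0]]}}

```text
time_s: 29.0
position: [629.1, 116.6, 130.3]
tcp_rot: [-0.675, 0.676, 0.209, -0.208]
ft_force: [0.8, 0.9, -1.1]
grip_width: 58.7
```

Request:
{"method": "move_arm", "body": {"targets": [[45,[0,0,0],6],[45,[0,0,0],7],[45,[0,0,0],7],[45,[0,0,0],0],[45,[0,0,0],0],[45,[0,0,0],0],[45,[0,0,0],0],[45,[0,0,0],0]]}}

```text
time_s: 29.8
position: [626.4, 118.6, 130.1]
tcp_rot: [-0.701, 0.701, 0.089, -0.089]
ft_force: [-0.2, -0.2, -0.7]
grip_width: 58.4
```

```bash
python3 - <<'E'
from h import *
s,c=wristcam(); save(c["image"],"w25")
go((628.5,119.5,30),.2525)
t=cal("top")
for n,u,v,z in [("dish rim",356,163,37),("L",171,180.5,5),("M",364,185,5),("R",557,189,5)]: print(n,on(t,(u+.5)/5-.5+130,(v+.5)/5-.5+135,z).round(1))
E
```

```text
pos [626.4 118.5 130.1] psi 0.2533 j6 1.5 grip 58.6 ft [-0.2  0.5 -0.7]
tool delta [  2.3 100.1   0.4] yaw deg 0.04
dish rim [628.5 205.6  37. ]
L [629.7 298.9   5. ]
M [628.1 208.9   5. ]
R [626.8 118.9   5. ]
```

View pics/w25.png

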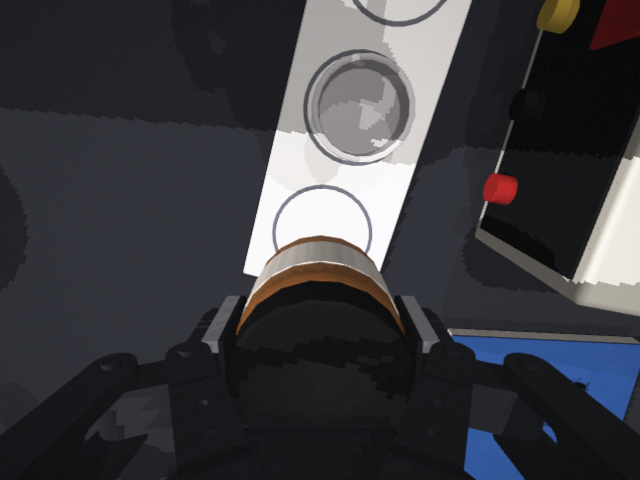

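Request:
{"method": "move_arm", "body": {"targets": [[45,[1.5,10,1.5],0],[45,[0,22,0],0],[45,[0,26,0],0],[45,[0,22,0],0],[45,[0,14,0],0],[45,[0,5,0],0],[45,[0,2,0],0],[45,[0,0,0],0]]}}

```text
time_s: 30.65
position: [627.7, 120.4, 29.2]
tcp_rot: [-0.701, 0.701, 0.089, -0.089]
ft_force: [-0.0, -0.9, -1.0]
grip_width: 58.6
```

```bash
python3 - <<'E'
from h import *
c=env.camera("side"); save(cv2.resize(c["image"][140:230,300:410],None,fx=6,fy=6,interpolation=cv2.INTER_CUBIC),"s26")
go((628.5,119.5,25),.2525)
E
```

```text
pos [627.9 120.4  29.6] psi 0.2525 j6 1.51 grip 58.7 ft [ 0.4 -0.6 -0.7]
tool delta [ 0.3  4.6 -1. ] yaw deg 0.00
```

View pics/s26.png

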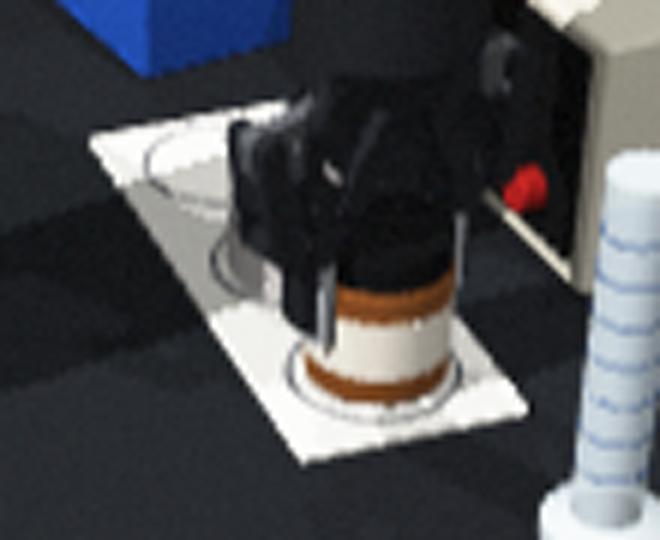

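Request:
{"method": "move_arm", "body": {"targets": [[45,[0,1.5,0],0],[45,[0,1,0],0],[45,[0,1,0],0],[45,[0,0.5,0],0],[45,[0,0,0],0],[45,[0,0,0],0],[45,[0,0,0],0],[45,[0,0,0],0]]}}

```text
time_s: 31.5
position: [627.8, 120.4, 26.3]
tcp_rot: [0.701, -0.701, -0.089, 0.089]
ft_force: [-2.8, -1.1, 8.1]
grip_width: 58.1
```

Request:
{"method": "move_arm", "body": {"targets": [[64,[0,0,0],0],[70,[0,0,0],0],[78,[0,0,0],0],[78,[0,0,0],0],[78,[0,-10,0],0],[78,[0,-35,0],0],[78,[0,-45,0],0],[78,[0,-45,0],0]]}}

```text
time_s: 32.3
position: [627.1, 120.3, 161.9]
tcp_rot: [-0.701, 0.702, 0.089, -0.089]
ft_force: [1.4, 0.6, 0.4]
grip_width: 77.9
```

```bash
python3 - <<'E'
from h import *
s,c=wristcam(); save(c["image"],"w27")
go((440,-143.5,190),.2525)
E
```

```text
pos [630.1 120.8 170.3] psi 0.2525 j6 1.51 grip 78.0 ft [1.5 0.8 6.3]
tool delta [-249.9  -22.  -208.5] yaw deg -0.00
```

View pics/w27.png

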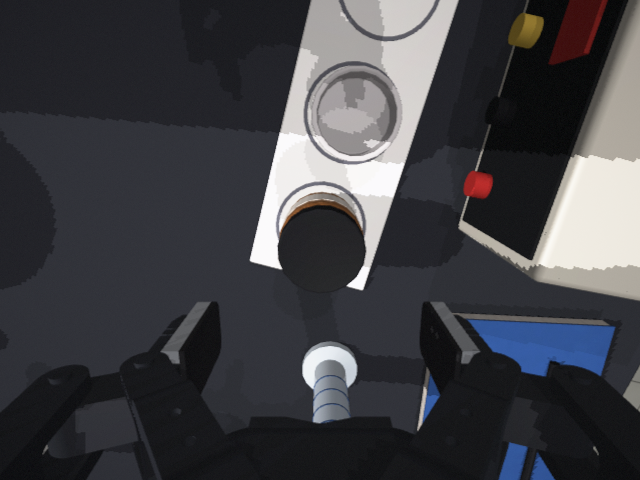

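Request:
{"method": "move_arm", "body": {"targets": [[78,[-15,-15,-10],0],[78,[-34,-10,-26],0],[78,[-38,0,-31],0],[78,[-38,0,-32],0],[78,[-38,0,-32],0],[78,[-38,0,-32],0],[78,[-33,0,-30],0],[78,[-16,0,-15],0]]}}

```text
time_s: 33.15
position: [435.2, -145.6, 185.8]
tcp_rot: [-0.701, 0.702, 0.088, -0.088]
ft_force: [-0.1, 0.9, -0.1]
grip_width: 77.9
```

```bash
python3 - <<'E'
from h import *
s,c=wristcam(); save(c["image"],"w28")
go((440,-143.5,40),.2525)
for p in [(440,-143.5,105),(440,-143.5,0)]: print(proj(c,p))
E
```

```text
pos [ 434.5 -146.8  185.8] psi 0.2498 j6 1.0 grip 78.0 ft [-1.6 -0.4  0.9]
tool delta [  6.2 145.8   2.1] yaw deg -0.16
[328.05273653 252.26031589]
[325.45157862 216.8099261 ]
```

View pics/w28.png

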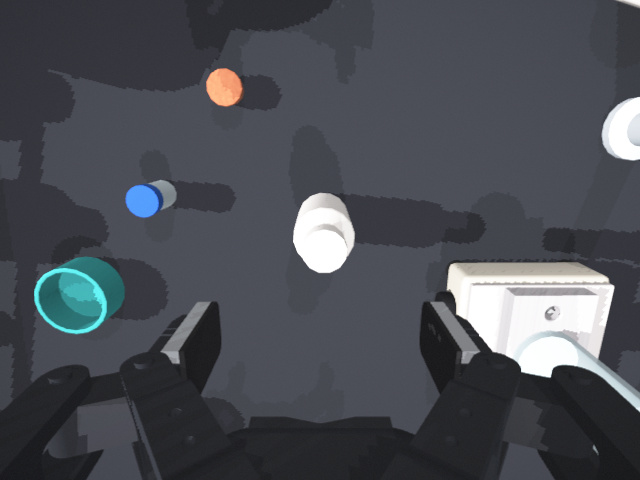

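Request:
{"method": "move_arm", "body": {"targets": [[78,[5.5,8,2.5],0],[78,[0,25,0],0],[78,[0,34,0],0],[78,[0,34,0],0],[78,[0,26,0],0],[78,[0,12,0],0],[78,[0,4,0],0],[78,[0,0,0],0]]}}

```text
time_s: 34.0
position: [442.4, -139.0, 41.6]
tcp_rot: [0.702, -0.701, -0.089, 0.09]
ft_force: [0.8, 0.3, 0.7]
grip_width: 78.2
```

```bash
python3 - <<'E'
from h import *
s,c=wristcam(); save(c["image"],"w29")
go((440,-143.5,40),.2525)
E
```

```text
pos [ 442.7 -139.3   42.2] psi 0.2534 j6 1.01 grip 78.3 ft [ 0.4 -0.4  0.7]
tool delta [-3.7  2.2 -3.4] yaw deg 0.05
```

View pics/w29.png

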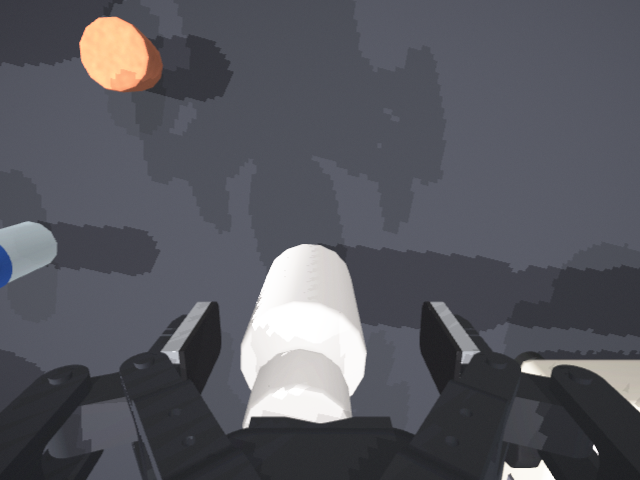

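Request:
{"method": "move_arm", "body": {"targets": [[78,[-2.5,0,-1.5],0],[78,[-2,0,-1],0],[50,[0,0,0],0],[35,[0,0,0],0],[35,[0,0,0],0],[35,[0,0,0],0],[35,[0,0,0],0],[35,[0,0,0],0]]}}

```text
time_s: 34.85
position: [438.4, -143.5, 42.5]
tcp_rot: [-0.701, 0.702, 0.089, -0.089]
ft_force: [-1.1, -0.1, 6.5]
grip_width: 42.4
```

```bash
python3 - <<'E'
from h import *
s,c=wristcam(); save(c["image"],"w30")
go((631,300.5,150),.2525)
E
```

```text
pos [ 438.3 -143.5   42.5] psi 0.2522 j6 1.0 grip 42.7 ft [-2.3  0.1  5.2]
tool delta [ 297.4 -107.7  381.8] yaw deg -0.01
```

View pics/w30.png

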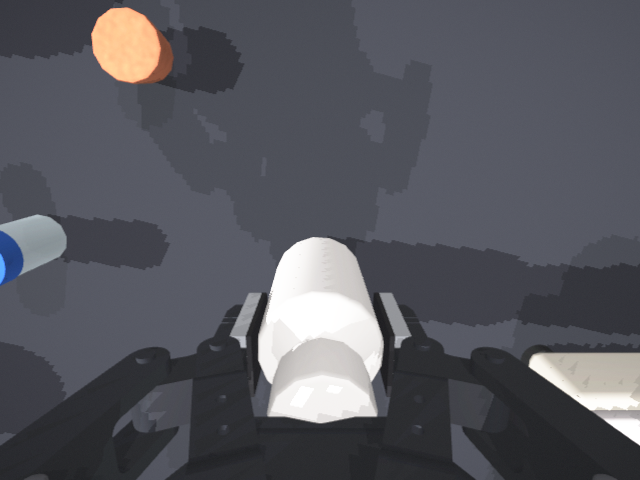

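Request:
{"method": "move_arm", "body": {"targets": [[35,[0,-15,0],0],[35,[0,-30,5],0],[35,[10,-35,15],0],[35,[20,-28,26],0],[35,[27,0,35],0],[35,[28,0,37],0],[35,[28,0,37],0],[35,[28,0,37],0]]}}

```text
time_s: 35.7
position: [527.3, 79.7, 150.1]
tcp_rot: [-0.701, 0.702, 0.089, -0.089]
ft_force: [1.1, -1.1, -0.4]
grip_width: 42.7
```

Request:
{"method": "move_arm", "body": {"targets": [[35,[28,0,37],0],[35,[28,0,37],0],[35,[28,0,35],0],[35,[28,0,32],0],[35,[22,0,25],0],[35,[16,0,16],0],[35,[6,0,8],0],[35,[0,0,0],0]]}}

```text
time_s: 36.5
position: [630.3, 301.6, 149.1]
tcp_rot: [-0.701, 0.702, 0.089, -0.09]
ft_force: [-0.4, -1.2, -0.6]
grip_width: 42.5
```

```bash
python3 - <<'E'
from h import *
s,c=wristcam(); save(c["image"],"w31")
go((631,301.5,52),.2525)
for p in [(631,300.5,5)]: print(proj(c,p))
E
```

```text
pos [630.  300.5 149.4] psi 0.2529 j6 1.76 grip 43.0 ft [ 0.4 -0.1 -1. ]
tool delta [ 1.3 97.4  0.7] yaw deg 0.02
[320.42004902 230.68777673]
```

View pics/w31.png

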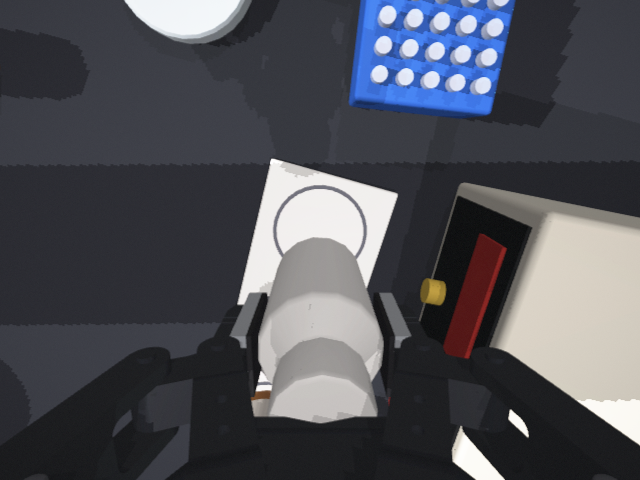

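Request:
{"method": "move_arm", "body": {"targets": [[35,[0.5,10,1],0],[35,[0,22,0],0],[35,[0,24,0],0],[35,[0,20,0],0],[35,[0,13,0],0],[35,[0,5,0],0],[35,[0,2,0],0],[35,[0,0,0],0]]}}

```text
time_s: 37.35
position: [631.0, 301.8, 54.6]
tcp_rot: [0.702, -0.701, -0.089, 0.089]
ft_force: [0.3, -0.2, -1.2]
grip_width: 42.8
```

```bash
python3 - <<'E'
from h import *
c=env.camera("side"); save(cv2.resize(c["image"][110:230,290:420],None,fx=5,fy=5,interpolation=cv2.INTER_CUBIC),"s32")
go((631,301.5,47.5),.2525)
E
```

```text
pos [631.2 302.   54.9] psi 0.2523 j6 1.76 grip 42.8 ft [-0.3  0.3 -0.4]
tool delta [-0.3  7.4 -0.4] yaw deg -0.01
```

View pics/s32.png

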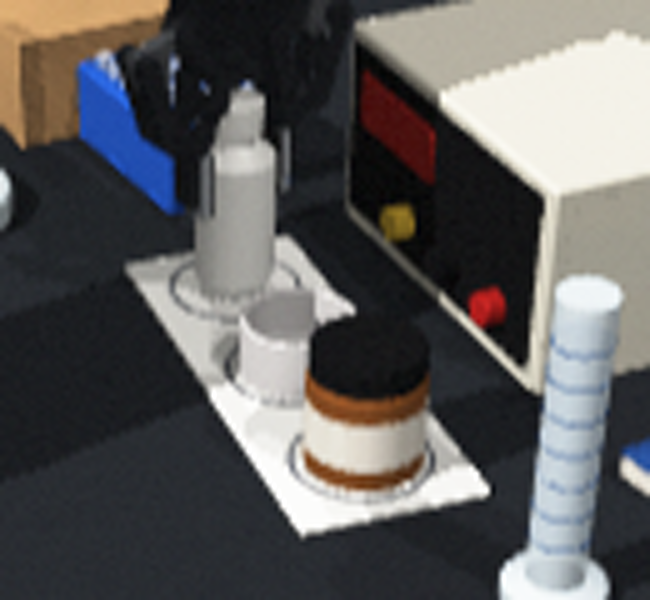

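Request:
{"method": "move_arm", "body": {"targets": [[35,[0,2,0],0],[35,[0,1.5,0],0],[35,[0,1,0],0],[35,[0,0.8,0],0],[35,[0,0.7,0],0],[35,[0,0,0],0],[35,[0,0,0],0],[35,[0,0,0],0]]}}

```text
time_s: 38.2
position: [630.7, 301.9, 48.0]
tcp_rot: [-0.701, 0.702, 0.089, -0.089]
ft_force: [-0.2, 0.4, -1.2]
grip_width: 42.9
```

Request:
{"method": "move_arm", "body": {"targets": [[35,[0,0.6,0],0],[35,[0,0.6,0],0],[35,[0,0.5,0],0],[35,[0,0,0],0],[35,[0,0,0],0],[35,[0,0,0],0],[35,[0,0,0],0],[35,[0,0,0],0]]}}

```text
time_s: 39.0
position: [630.8, 302.0, 47.6]
tcp_rot: [0.702, -0.701, -0.089, 0.089]
ft_force: [-3.3, -1.7, 7.7]
grip_width: 42.7
```

Contact. Release and rise.

Request:
{"method": "move_arm", "body": {"targets": [[48,[0,0,0],0],[54,[0,0,0],0],[62,[0,0,0],0],[66,[0,0,0],0],[66,[0,-8,0],0],[66,[0,-30,0],0],[66,[0,-45,0],0],[66,[0,-45,0],0]]}}

```text
time_s: 39.8
position: [630.3, 301.7, 175.8]
tcp_rot: [-0.701, 0.702, 0.089, -0.089]
ft_force: [1.6, 0.5, 0.2]
grip_width: 65.7
```

Request:
{"method": "move_arm", "body": {"targets": [[66,[-20,-10,0],0],[66,[-40,0,0],0],[66,[-45,0,0],0],[66,[-45,0,0],0],[66,[-45,0,0],0],[66,[-30,0,0],0],[66,[-15,0,0],0],[66,[0,0,0],0]]}}

```text
time_s: 40.6
position: [396.7, 241.5, 185.4]
tcp_rot: [0.702, -0.701, -0.09, 0.089]
ft_force: [-0.9, 0.4, -0.3]
grip_width: 66.0
```

```bash
python3 - <<'E'
from h import *
go((631,301.5,47.5),.2525)
c=env.camera("top"); save(c["image"],"t34"); save(cv2.resize(c["image"][130:220,130:280],None,fx=5,fy=5,interpolation=cv2.INTER_CUBIC),"t34c")
save(cv2.resize(c["image"][110:220,320:440],None,fx=5,fy=5,interpolation=cv2.INTER_CUBIC),"t34d")
c=env.camera("side"); save(c["image"],"s34")
E
```

```text
pos [396.7 241.5 185.4] psi 0.2533 j6 1.86 grip 66.0 ft [-0.9  0.4 -0.3]
tool delta [241.8 138.1  -0.6] yaw deg 0.04
```

View pics/t34c.png

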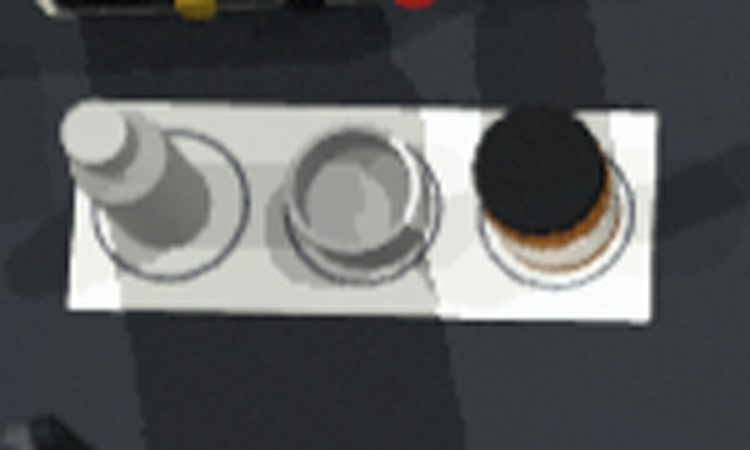

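View pics/t34d.png

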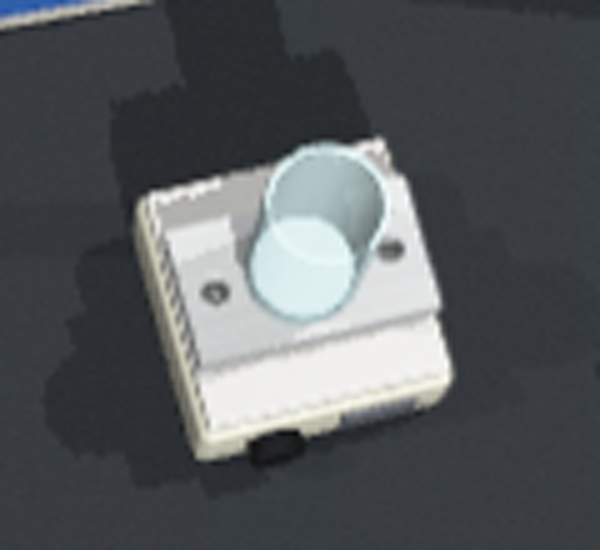

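View pics/s34.png

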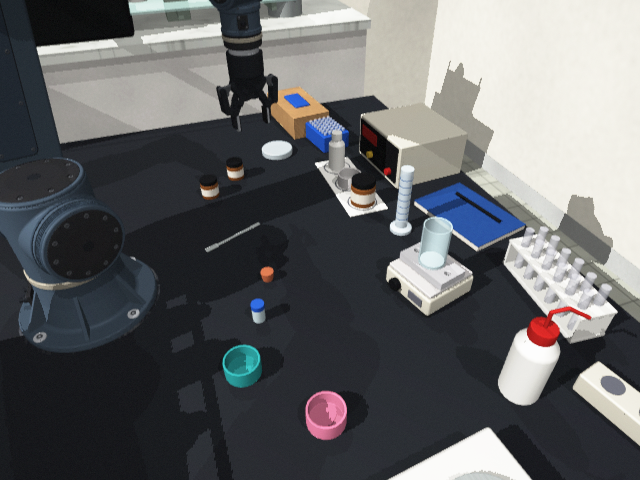

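```bash
python3 - <<'E'
from h import *
t=cal("top")
def f(u,v,z,ox=130,oy=130): return on(t,(u+.5)/5-.5+ox,(v+.5)/5-.5+oy,z)
L,M,Rr=f(171,205.5,5),f(364,210,5),f(557,214,5)
y=(L-Rr)[:2]; y/=np.linalg.norm(y); x=np.array([y[1],-y[0]])
for n,w in [("bottle",f(96,134,110)),("dish",f(354,190,37)),("jar",f(541,170,73))]:
    d=(w-M)[:2]; print(n,"tray xy",(d@x).round(1),(d@y).round(1))
h1,h2=f(216,292,71,320,110),f(390,249,71,320,110); b=f(303,267,71,320,110); r=f(326,205,156,320,110)
print("plate c",((h1+h2)/2).round(1),"beaker base",b.round(1),"rim",r.round(1), "stirrer 626,-196.5")
print(env.get_state()["time_s"])
E
```

```text
bottle tray xy -1.5 91.0
dish tray xy -0.6 -2.5
jar tray xy -0.9 -92.7
plate c [ 628.2 -197.6   71. ] beaker base [ 629.8 -197.6   71. ] rim [ 628. -196.  156.] stirrer 626,-196.5
40.7
```

All within tolerance and nothing is touching the robot, so I am handing in.

```bash
python3 -c "
from workcell import env
print(env.hand_in())"
```

```text
the job is handed in; nothing more can be done
None
```

I completed every step of the task and handed the job in at about 41 s of the 141 s allowed. The hand-in gives no verdict.

- **Plate:** It lies flat on the stirrer with both pins in its holes. I lined it up by looking at the round pin through its hole with the wrist camera. The pins entered without any side force.
- **Beaker:** It stands upright on the plate, within about 2 mm of the plate's centre.
- **Tray:** The last top-camera check gave these positions in the tray frame:

| Item | x (mm) | y (mm) | Mark y (mm) |
|---|---|---|---|
| bottle | -1.5 | 91.0 | 90 |
| dish | -0.6 | -2.5 | 0 |
| jar | -0.9 | -92.7 | -90 |

All three are inside the 13 mm tolerance and upright. I lowered each item until light contact, about 8 N or less, and then released it.

The measuring cylinder and wash bottle are still standing where they were, judged from the pictures. The gripper ended well clear of everything.

**Where measurements disagreed:** The top camera reads about 2–3 mm short in x compared with the arm and wrist camera. It showed the plate about 2 mm from its first estimate of the stirrer's centre. I relied on the pins being engaged rather than on that figure.

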